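# Weigh the screw bin on the hand scale and sort it

## Task

Find out what the screw bin weighs: take the hand scale from its stand, hook it under the bin's wire handle, raise it gently until the bin hangs just clear of the bench, and hold it still there for at least a second to read the weight. If it weighs more than 400 g, set the bin down on the middle of the square pad, otherwise on the middle of the round pad, moving it only on the scale and never more than 3 cm above the bench. Then unhook the scale and hang it back in its stand by the handle bar; do not touch the bin with the gripper, do not press or jerk it with the scale or pull the scale to the end of its travel, and leave the other things alone.

Things in the scene. Friction and masses are not known exactly. Their poses are not given: they have to be found in the camera images.
- scale: Grey hand scale hanging upright in its stand. Origin: middle of its handle bar, z up. Bar 14 (x) x 92 (y) x 16 (z) mm: grip its middle across x. Below it a neck, 12 mm dia, to z = -26 mm, then the housing, 18 (x) x 36 (y) mm, down to z = -91 mm, under which a steel J-hook hangs on a spring. Mass 0.19 kg. No pose while the fingers hold it.
- hook_seat (a point): Where a load's wire rests in the hook: at scale x = 0, z = -128.5 mm when slack. Hook of 5 mm wire in the scale's x-z plane: bottom at scale z = -134, free tip at x = -14 topping out at z = -110, shank at x = +13 mm. The mouth (z = -110 to -91 mm) opens to the scale's -x: a wire enters as the scale moves to its own -x and leaves as it moves to +x.
- scale_hook (a joint): How far a load has drawn the hook down out of the housing (m): 0 slack, 1 mm per 10 g hung on it (98.1 N/m, less a 5 g pre-load; the hook itself does not count), end of travel 0.065. A white pointer shows it on the housing's faces against marks 10 mm (100 g) apart; the longer fifth mark is 400 g.
- parts_bin: Black open parts bin of screws, 100 (x) x 70 (y) mm, 45 mm high (27 mm at the front, -x), with a fixed steel wire handle. Origin: centre of the underside, z up. Total mass unknown, 250 to 550 g. The handle (4 mm wire) stands in the bin's plane x = 0: straight up at y = +-37 mm to z = 62 mm, then in to a roof-shaped peak at y = 0.
- bail_top (a point): Centre of the wire at the peak of the bin's handle, 95 mm above the bin's underside, on its centre line. The wire there runs along the bin's y and falls away 3:4 either side.
- stand: Fixed stand of the scale: base 60 (x) x 84 (y) x 8 mm, two posts at y = +-37 mm (67 mm free between them), each with an open-topped notch that holds the scale's handle bar, which lies along the stand's y. Notches 20 mm wide in x, flaring to 33 mm, 20 mm deep, floors 157 mm above the bench. Origin: centre of the underside.
- stand_rest (a point): Where the middle of the handle bar is when the scale hangs in the stand (165 mm above the bench). Axes as the stand's.
- square_pad: Square aluminium pad lying on the bench, fixed, 108 x 108 x 6 mm. Origin: centre of its underside.
- round_pad: Round aluminium pad lying on the bench, fixed, 112 mm dia, 6 mm thick. Origin: centre of its underside. The two pads may swap places; the farther place lies between the standing binder (solid from x = 0.62, y below 0.20) and the board nest (y above 0.36).
- solder_spool: Bystander: spool of solder wire, 49 mm dia, 36 mm high. Origin: centre of the underside.
- tweezers: Bystander: steel tweezers lying flat, 116 x 14 x 11 mm. Origin: centre of the underside.
- threadlock: Bystander: small bottle, 25 mm dia, 72 mm high. Origin: centre of the underside.

How it is judged:
By the outcome, as a careful person would: the job done as asked, in the order asked, and still so for the second after the job is handed in, with the robot touching nothing.
It also fails if it takes over 72 s, if anything falls off the work surface, if the arm or the gripper's body presses on something with over 40 N, if the wrist force passes 120 N, or if a joint passes its speed limit or range.

## Robot

A 6-joint arm with a two-finger parallel gripper is mounted at the origin on a cart in front of the work surface, level with it; the furniture and walls round the work are solid. World frame = base frame: x ahead of the robot, y to its left, z up, the work surface at z = 0. Lengths are in m, angles in rad, forces in N, time in s.
With the tool pointing down it reaches from about 0.35 to 0.775 m from the base axis. Payload 5.5 kg.
Tool frame: the origin (TCP) lies on the centre line of the jaws, within the pads' length; the fingertips stand 25 mm ahead of it and the grasp point (between the pads) lies 6 mm ahead of it (manip.tip_extent is the z of the fingertips in the tool frame, in m); z points along the fingers, y is the line along which they close (so a half turn about z gives the same grasp; the last joint's range is limited). The gripper opens to 85 mm and grips with 20 to 120 N. Pads are 22 mm wide; open, the fingers measure 114 mm over their backs; the gripper's body (76 mm by 85 mm) begins 54 mm behind the grasp point. The pads swing forward as they close: fully open they stand 13 mm farther back than shut.
Start: joints at [-1.28, 0.313, 0.046, 1.304, 0, 1.431], TCP at [0.24, -0.523, 0.256] pointing down, gripper open.
Joint ranges: [-2.76, 2.76], [-0.86, 1.69], [-1.03, 1.26], [-2.2, 2.34], [-1.47, 1.5], [-3.14, 3.14]. Speed limits (rad/s): [2.57, 2.57, 3.14, 3.14, 3.14, 3.14].

## Interface

Orientations are given as a rotation vector (axis times angle).
In Python, from cell import monitor, viewer, close_job, manip gives the robot as it stands.
- The arm moves only by the tool servo_tool, never from a script. Its argument "motion" is a list of rows, each a list of 3 entries, a list of its own where there are three numbers: the shift along the tool's x, y, z in units of 0.25 m (1.0 is 0.25 m), then the turn about the tool's z in units of 180 degrees (1.0 is 180 degrees), then the closure, from -1 (fully open) to 1 (shut). A call has 1 to 10 rows; each row shifts and turns the commanded pose from where the row before left it, along the tool's axes as they then stand; what a row does not reach is not made up. A row lasts 1/12 s, in which the tool goes at most 41.7 mm and 7.16 degrees, less where a joint would pass 70% of its speed; a pose out of reach is approached as far as the arm can. A call with a number of a shift or a turn outside -1 to 1 is refused whole. A call with a gripper value outside its range is refused whole. The fingers move at their own pace and stop on an object; "squeeze" is the grip in N (left out, the last holds). Time passes only in rows, so rows that do not move let the fingers close. It gives the time, the measured TCP pose, the force, the opening and the grip force at its end, in the units of the state.
- monitor.sense(): the state, without advancing time (a new reading comes with each control period).
- viewer.snapshot(name): name is "scene" or "top"; returns a dict with "image" (400x640x3 uint8, red, green, blue), "range_z" (400x640 float32, m along the optical axis (not along the pixel's ray), 0 where there is no reading), "K" (3x3 intrinsics, pixels), "k1" (the pictures are not rectified: a ray, as slopes to the right and down, at radius r is drawn at 1 + k1 r^2 times it, then the intrinsics apply), "extrinsics" (4x4, takes a point from camera to world coordinates). Camera axes: x right, y down, z forward; pixel columns grow to the right and rows downward; lengths in m; the calibration is good to about 2 mm. A picture is of the moment at which its call begins.
- close_job(): hands the job in; it is judged then, once.
The state is a dict: "time_s": time; "qpos": joint angles; "joint_vel": joint speeds; "joint_torque": joint torques, N m; "tcp_pos": TCP position; "tool_rot": TCP orientation; "contact_force": force on the tool from outside, world axes, zero at the start; "torque": the same for the moment, N m; "opening": finger opening in m; "grasp_force": force on a finger pad.
Only numpy, scipy, OpenCV 4.12 (cv2) and the standard library are available. Lean on these libraries where they do the work, as an engineer would, in place of code of your own. Each camera call takes 0.05 s, during which the arm holds its last target. There are 200 camera calls.

## Working session

There is one attempt and no reset: what is moved stays moved. The work goes in short steps, Python scripts to look and compute and a tool call to move; the robot and the scene stay as the last step left them, time stands still between calls to the robot, and variables do not carry over. Pictures are saved under pics/ and viewed, at most 10 in all, crops included, and the job is handed in when it is done.

Besides the shell and the picture viewer there is one more tool, called after ">>>" as name(argument=value, ...) on one line, values as JSON. servo_tool: Moves the arm, as the interface text tells. Its arguments: {"type":"object","properties":{"motion":{"type":"array","items":{"type":"array"}},"squeeze":{"type":"number"}},"required":["motion"]}

```bash
mkdir -p pics; cat > h.py <<'E'
import numpy as np, cv2
from cell import monitor, viewer
def snap(n):
    s=viewer.snapshot(n); return s
def save(im,name): cv2.imwrite('pics/'+name,im[:,:,::-1])
def ray(s,u,v):
    K=np.array(s['K']);p=np.array([(u-K[0,2])/K[0,0],(v-K[1,2])/K[1,1]])
    q=p.copy()
    for _ in range(20): q=p/(1+s['k1']*(q@q))
    T=np.array(s['extrinsics']); return T[:3,3],T[:3,:3]@np.array([q[0],q[1],1.])
def onz(s,u,v,z):
    o,d=ray(s,u,v); return o+d*(z-o[2])/d[2]
def pix(s,P):
    T=np.array(s['extrinsics']);c=T[:3,:3].T@(np.array(P)-T[:3,3]);q=c[:2]/c[2]
    q=q*(1+s['k1']*(q@q));K=np.array(s['K']);return K[0,0]*q[0]+K[0,2],K[1,1]*q[1]+K[1,2]
def cloud(s):
    K=np.array(s['K']);h,w=s['range_z'].shape
    u,v=np.meshgrid(np.arange(w),np.arange(h))
    p=np.stack([(u-K[0,2])/K[0,0],(v-K[1,2])/K[1,1]],-1);q=p.copy()
    for _ in range(20): q=p/(1+s['k1']*(q**2).sum(-1,keepdims=True))
    c=np.dstack([q,np.ones((h,w))])*s['range_z'][...,None]
    T=np.array(s['extrinsics']);P=c@T[:3,:3].T+T[:3,3];P[s['range_z']==0]=np.nan
    return P
E
python3 - <<'E'
from h import *
print(monitor.sense())
for n in('scene','top'):
    s=snap(n);save(s['image'],n+'0.png');print(n,s['K'],s['k1'],s['extrinsics'])
    np.savez(n+'0.npz',**s)
E
```

```text
{'time_s': 0.0, 'qpos': array([-1.27960749e+00,  3.14022773e-01,  4.49450853e-02,  1.30358275e+00,
        2.25974726e-05,  1.43119844e+00]), 'joint_vel': array([-0.0013096 , -0.00230677,  0.00057101, -0.00143009, -0.00040288,
        0.00130239]), 'joint_torque': array([ 1.08212564e-03, -4.80630469e+01,  2.98530793e+01,  1.93199777e-02,
       -7.11550251e-05,  1.28962287e-05]), 'tcp_pos': array([ 0.2399727 , -0.52200973,  0.25538223]), 'tool_rot': array([-3.06718050e+00, -6.71060308e-01,  1.86222712e-04]), 'contact_force': array([ 0.34174126, -0.16395561, -0.26724235]), 'torque': array([ 0.0121327 , -0.02478975, -0.02985921]), 'grasp_force': 0.0, 'opening': 0.08565745900531962}
scene [[495.50372587   0.         322.19587871]
 [  0.         495.50372587 190.84634325]
 [  0.           0.           1.        ]] -0.027362079118705505 [[-0.80242233 -0.35919516  0.47654721  0.07728137]
 [-0.59647765  0.45834959 -0.65888547  0.72030808]
 [ 0.01824325 -0.81295418 -0.58204183  0.69588686]
 [ 0.          0.          0.          1.        ]]
top [[364.25821508   0.         318.51346185]
 [  0.         364.25821508 196.12480049]
 [  0.           0.           1.        ]] 0.02489168746834017 [[ 2.91156203e-02 -9.85663343e-01  1.66192825e-01  3.90757991e-01]
 [-9.99575929e-01 -2.87922390e-02  4.35529408e-03  7.49832302e-02]
 [ 4.92209826e-04 -1.66249155e-01 -9.86083656e-01  9.70848228e-01]
 [ 0.00000000e+00  0.00000000e+00  0.00000000e+00  1.00000000e+00]]
```

View pics/scene0.png

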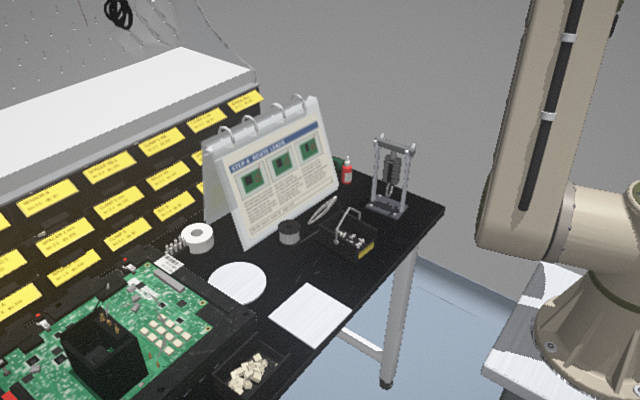

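View pics/top0.png

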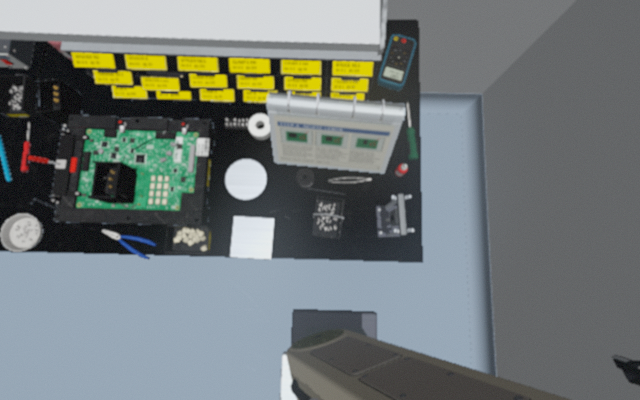

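The overview shows the stand at scene (390,180) / top (393,217), the bin at scene (348,238) / top (327,215), the square pad at top (252,238) and the round pad at top (245,179). Next, enlarged crops and pad measurements.

```bash
python3 - <<'E'
from h import *
S={n:dict(np.load(n+'0.npz')) for n in('scene','top')}
a=cv2.resize(S['scene']['image'][125:265,310:450],None,fx=4,fy=4,interpolation=cv2.INTER_CUBIC)
b=cv2.resize(S['top']['image'][180:250,295:425],None,fx=6,fy=6,interpolation=cv2.INTER_CUBIC)
save(a,'a.png');save(b,'b.png')
for n,boxes in(('top',[(212,262,222,280),(152,205,220,270)]),('scene',[(280,350,265,355),(258,307,205,270)])):
    s=S[n]
    for r0,r1,c0,c1 in boxes:
        im=s['image'][r0:r1,c0:c1];m=(im.min(-1)>150).astype(np.uint8)
        C=max(cv2.findContours(m,0,1)[0],key=cv2.contourArea)[:,0]+[c0,r0]
        P=np.array([onz(s,u,v,.006)[:2] for u,v in C],np.float32)
        print(n,cv2.minAreaRect(P),cv2.minEnclosingCircle(P))
E
```

```text
top ((0.43579739332199097, 0.2529672384262085), (0.11766570061445236, 0.1484837383031845), 1.568490743637085) ((0.4226697087287903, 0.25242891907691956), 0.08710707724094391)
top ((0.5950517654418945, 0.2780362665653229), (0.11058639734983444, 0.11116690188646317), 1.7372050285339355) ((0.595223605632782, 0.27796006202697754), 0.056709785014390945)
scene ((0.4360628128051758, 0.252544641494751), (0.1086239442229271, 0.1087268590927124), 88.1037826538086) ((0.4359723627567291, 0.253113329410553), 0.07448399066925049)
scene ((0.5927956700325012, 0.2673886716365814), (0.11247532814741135, 0.0896361768245697), 0.015036114491522312) ((0.5924039483070374, 0.2788846790790558), 0.05673759803175926)
```

View pics/a.png

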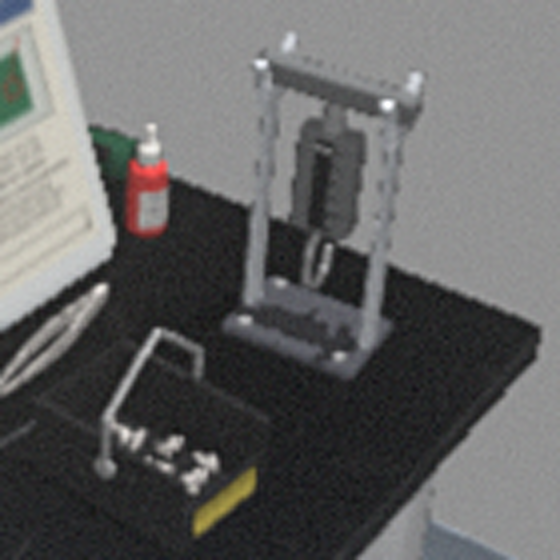

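View pics/b.png

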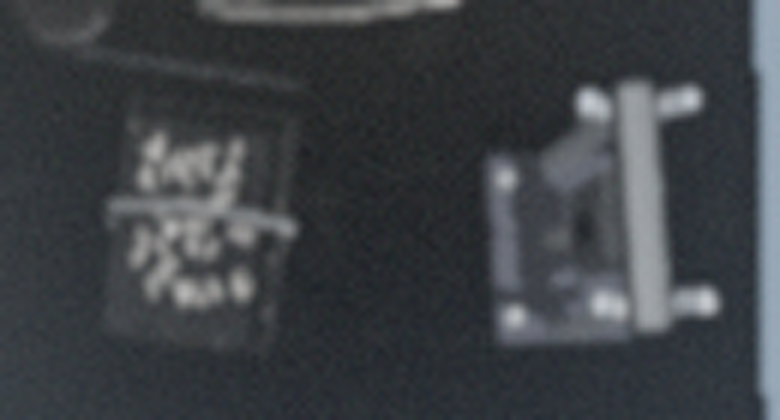

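Scene crop: bar from (262,65) to (405,105), hook at (318,262), handle corners at (108,412) and (203,350) with the peak at (160,331); the bin's yellow front faces the robot. The bar lies roughly along world x. Next I need the hook's mouth side and accurate poses.

```bash
python3 - <<'E'
from h import *
S={n:dict(np.load(n+'0.npz')) for n in('scene','top')}
sc,tp=S['scene'],S['top']
a=cv2.resize(sc['image'][136:210,364:424],None,fx=8,fy=8,interpolation=cv2.INTER_CUBIC)
save(a[:600],'c.png')
T=np.array(cv2.Rodrigues(monitor.sense()['tool_rot'])[0]);print('tool x,y',T[:,0],T[:,1])
for n,s in S.items():
    P=cloud(s);k=(P[...,2]>.150)&(P[...,2]<.185)&(P[...,0]>.33)&(P[...,0]<.53)&(P[...,1]<-.05)&(P[...,1]>-.25)
    q=P[k];print(n,len(q),q.mean(0),cv2.minAreaRect(q[:,:2].astype(np.float32)))
    k=(P[...,2]>.004)&(P[...,2]<.013)&(P[...,0]>.33)&(P[...,0]<.53)&(P[...,1]<-.05)&(P[...,1]>-.25)
    q=P[k];print(' base',len(q),cv2.minAreaRect(q[:,:2].astype(np.float32)))
    k=(P[...,2]>.02)&(P[...,2]<.055)&(P[...,0]>.33)&(P[...,0]<.52)&(P[...,1]<.12)&(P[...,1]>-.04)
    q=P[k];print(' bin',len(q),cv2.minAreaRect(q[:,:2].astype(np.float32)))
    k=(P[...,2]>.058)&(P[...,2]<.105)&(P[...,0]>.33)&(P[...,0]<.52)&(P[...,1]<.12)&(P[...,1]>-.04)
    q=P[k];print(' wire',len(q),q.mean(0) if len(q) else '',cv2.minAreaRect(q[:,:2].astype(np.float32)))
for p in((337,228),(360.75,212.5)):print(onz(sc,*p,.062))
print(onz(sc,350,207.9,.096))
for p in((313.7,215),(343.3,218)):print(onz(tp,*p,.062))
E
```

```text
tool x,y [9.08617885e-01 4.17628408e-01 2.30641489e-04] [ 0.41762823 -0.90861661 -0.00158563]
scene 455 [ 0.48622579 -0.10369943  0.16591767] ((0.4867003858089447, -0.10869751870632172), (0.08732996135950089, 0.04450716823339462), 1.7516953945159912)
 base 530 ((0.48947855830192566, -0.10573036968708038), (0.0828964039683342, 0.0612088181078434), 4.128044605255127)
 bin 695 ((0.48264268040657043, 0.05434887111186981), (0.07757098227739334, 0.0811595469713211), 85.01780700683594)
 wire 77 [0.49332477 0.06021987 0.07806615] ((0.4930395483970642, 0.05312863364815712), (0.07614258676767349, 0.006436056457459927), 85.82132720947266)
top 358 [ 0.48687669 -0.1051478   0.17020625] ((0.48819345235824585, -0.10627816617488861), (0.08666089922189713, 0.04239616543054581), 4.454806804656982)
 base 443 ((0.4682120382785797, -0.11063757538795471), (0.12480216473340988, 0.06716492027044296), 3.809075355529785)
 bin 135 ((0.4813408851623535, 0.05476664379239082), (0.07556072622537613, 0.07637238502502441), 87.18499755859375)
 wire 56 [0.49400092 0.05673585 0.08015016] ((0.49403348565101624, 0.053792767226696014), (0.07566019892692566, 0.0038627502508461475), 84.65106964111328)
[0.49723014 0.08654801 0.062     ]
[0.48714424 0.01531655 0.062     ]
[0.49016057 0.05385054 0.096     ]
[0.49559118 0.08966738 0.062     ]
[0.49021038 0.01532851 0.062     ]
```

View pics/c.png

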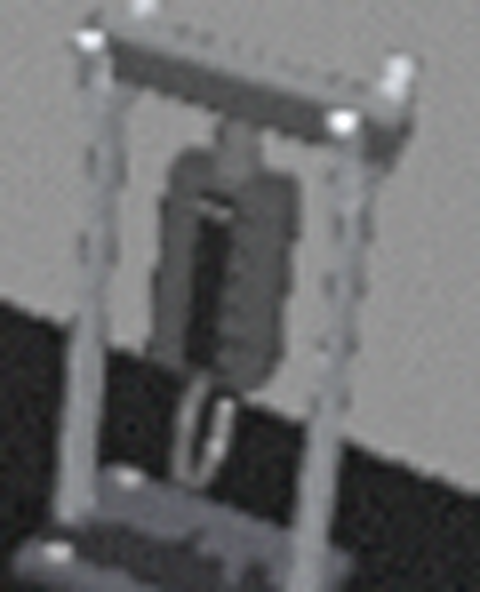

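```bash
python3 - <<'E'
from h import *
sc=dict(np.load('scene0.npz'))
c=np.array([.488,-.107]);n=np.array([-.073,.997])
for sgn in(1,-1):
  for nm,x,z in(('shank',13,-91),('shankmid',13,-110),('tip',-14,-110),('tiplow',-14,-122),('bottom',0,-134)):
    p=c+sgn*n*x/1000; u,v=pix(sc,[*p,.165+z/1000]); print(sgn,nm,(u-364+.5)*8,(v-136+.5)*8)
a=cv2.resize(sc['image'][176:202,380:400],None,fx=22,fy=22,interpolation=cv2.INTER_CUBIC)
save(cv2.convertScaleAbs(a,alpha=1.5),'d.png')
E
```

```text
1 shank 196.92636512625495 388.88013482326846
1 shankmid 190.41373806555384 444.81028544966284
1 tip 232.755242732424 398.7722136958496
1 tiplow 228.5150476434046 433.23121453429326
1 bottom 202.74191005213288 491.2436388043975
-1 shank 238.01887524275799 344.98934995081436
-1 shankmid 231.21241513267069 400.44987220656026
-1 tip 188.81775020002988 446.5454568929574
-1 tiplow 184.77564453954255 481.3080872117241
-1 bottom 202.74191005213288 491.2436388043975
```

View pics/d.png

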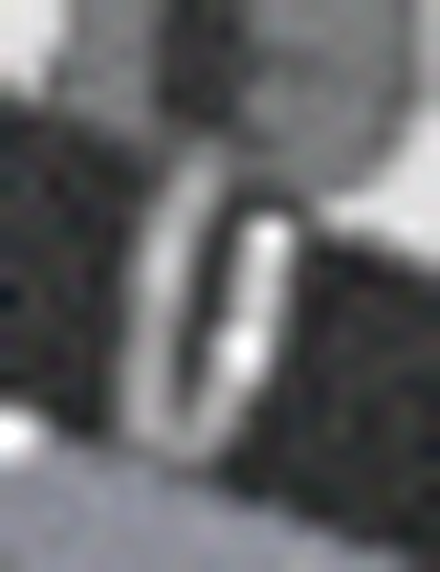

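The hook's shank is the left (+y) branch reaching the housing; the right branch stops short at d(270,215), so the mouth faces world −y. The poses I'll use are stand (0.488,−0.107) with its bar 4.2° off world x, and bail top about (0.492,0.053).

>>> servo_tool(motion=[[[0.114, -0.078, 0], 0, -1], [[0.114, -0.078, 0], 0, -1], [[0.114, -0.078, 0], 0, -1], [[0.114, -0.078, 0], 0, -1], [[0.114, -0.078, 0], 0, -1], [[0.114, -0.078, 0], 0, -1], [[0.114, -0.078, 0], 0, -1], [[0.114, -0.078, 0], 0, -1], [[0.114, -0.078, 0], 0, -1], [[0.114, -0.078, 0], 0, -1]], squeeze=60)

```text
time_s: 0.93
tcp_pos: [0.418, -0.2246, 0.2561]
tool_rot: [-3.069, -0.671, 0.0]
contact_force: [0.5, 0.1, -0.7]
opening: 0.0852
grasp_force: 0.0
```

>>> servo_tool(motion=[[[0.114, -0.078, 0], 0, -1], [[0.114, -0.078, 0], 0, -1], [[0.114, -0.078, 0], 0, -1], [[0.114, -0.078, 0], 0, -1], [[0, 0, 0], 0.038, -1], [[0, 0, 0], 0.038, -1], [[0, 0, 0], 0.038, -1], [[0, 0, 0], 0, -1], [[0, 0, 0], 0, -1]])

```text
time_s: 1.68
tcp_pos: [0.4885, -0.1077, 0.2559]
tool_rot: [-3.139, -0.12, 0.001]
contact_force: [0.1, -0.7, 0.5]
opening: 0.0852
grasp_force: 0.0
```

```bash
cat >> h.py <<'E'
def units(xyz,yaw=None):
    s=monitor.sense();R=cv2.Rodrigues(np.array(s['tool_rot']))[0]
    y=np.degrees(np.arctan2(R[1,0],R[0,0]))
    print('t',round(s['time_s'],2),'tcp',np.round(s['tcp_pos'],4),'yawx',round(y,2),'F',np.round(s['contact_force'],2),'open',round(s['opening'],4),'grip',round(s['grasp_force'],1))
    print('shift units',np.round(R.T@(np.array(xyz)-s['tcp_pos'])/.25,4),'turn',None if yaw is None else round(-(((yaw-y)+180)%360-180)/180,4))
E
python3 -c "
from h import *
units([.488,-.107,.172],4.2)"
```

```text
t 1.68 tcp [ 0.4885 -0.1077  0.2559] yawx 4.36 F [ 0.08 -0.74  0.5 ] open 0.0852 grip 0.0
shift units [-0.0014 -0.0027  0.3358] turn 0.0009
```

>>> servo_tool(motion=[[[0, -0.001, 0.042], 0, -1], [[0, -0.001, 0.042], 0, -1], [[0, 0, 0.042], 0, -1], [[0, 0, 0.042], 0, -1], [[0, 0, 0.042], 0, -1], [[0, 0, 0.042], 0, -1], [[0, 0, 0.042], 0, -1], [[0, 0, 0.042], 0, -0.5], [[0, 0, 0], 0, 0], [[0, 0, 0], 0, 0.3]])

```text
time_s: 2.52
tcp_pos: [0.488, -0.1074, 0.1719]
tool_rot: [-3.139, -0.116, 0.002]
contact_force: [-0.5, 0.3, 0.4]
opening: 0.0517
grasp_force: 0.0
```

>>> servo_tool(motion=[[[0, 0, 0], 0, 0.6], [[0, 0, 0], 0, 1], [[0, 0, 0], 0, 1], [[0, 0, 0], 0, 1], [[0, 0, 0], 0, 1], [[0, 0, 0], 0, 1]])

```text
time_s: 3.02
tcp_pos: [0.4891, -0.1076, 0.1732]
tool_rot: [3.139, 0.114, 0.002]
contact_force: [-0.6, -1.0, 5.6]
opening: 0.0127
grasp_force: 59.3
```

>>> servo_tool(motion=[[[0, 0, -0.03], 0, 1], [[0, 0, -0.05], 0, 1], [[0, 0, -0.06], 0, 1], [[0, 0, -0.06], 0, 1], [[0, 0, -0.06], 0, 1], [[0, 0, -0.06], 0, 1], [[0, 0, -0.06], 0, 1], [[0, 0, -0.04], 0, 1], [[0, 0, 0], 0, 1], [[0, 0, 0], 0, 1]])

```text
time_s: 3.85
tcp_pos: [0.4887, -0.1073, 0.2773]
tool_rot: [3.139, 0.114, 0.001]
contact_force: [-0.1, 0.1, -2.1]
opening: 0.0128
grasp_force: 58.7
```

```bash
python3 - <<'E'
from h import *
units([.46,.02,.272],85)
s=snap('scene');save(s['image'],'l_scene.png')
x=sum(([cv2.resize(s['image'][60:210,330:450],None,fx=4,fy=4,interpolation=cv2.INTER_CUBIC)]),[]) if 0 else cv2.resize(s['image'][90:210,340:460],None,fx=5,fy=5,interpolation=cv2.INTER_CUBIC)
save(x,'e.png')
E
```

```text
t 3.85 tcp [ 0.4887 -0.1073  0.2773] yawx 4.17 F [-0.1   0.05 -2.12] open 0.0128 grip 58.7
shift units [-0.0777 -0.5163  0.0211] turn -0.4491
```

View pics/e.png

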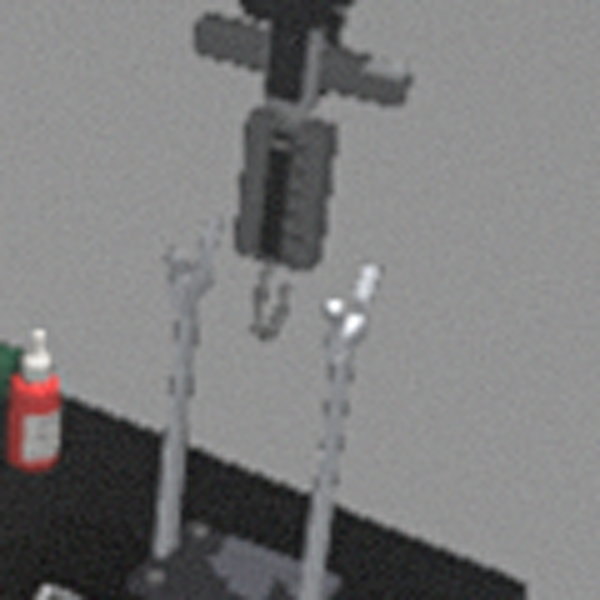

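The scale hangs straight in the jaws with the bar at (300,55), clear of the posts; F −2.1 N matches its weight. Moving to the bin's front side and turning.

>>> servo_tool(motion=[[[0, -0.05, 0], 0, 1], [[0, -0.08, 0], 0, 1], [[0, -0.09, 0], 0, 1], [[0, -0.09, 0], 0, 1], [[0, -0.09, 0], 0, 1], [[-0.025, -0.08, 0], 0, 1], [[-0.03, -0.08, 0], 0, 1], [[-0.03, -0.066, 0], 0, 1], [[-0.03, -0.04, 0], 0, 1], [[0, 0, 0], -0.02, 1]])

```text
time_s: 4.73
tcp_pos: [0.4454, 0.0588, 0.2765]
tool_rot: [-3.133, -0.218, 0.004]
contact_force: [0.2, -0.8, -0.9]
opening: 0.0127
grasp_force: 58.7
```

>>> servo_tool(motion=[[[0, 0, 0], -0.036, 1], [[0, 0, 0], -0.036, 1], [[0, 0, 0], -0.036, 1], [[0, 0, 0], -0.036, 1], [[0, 0, 0], -0.036, 1], [[0, 0, 0], -0.036, 1], [[0, 0, 0], -0.036, 1], [[0, 0, 0], -0.036, 1], [[0, 0, 0], -0.036, 1], [[0, 0, 0], -0.036, 1]])

```text
time_s: 5.57
tcp_pos: [0.4472, 0.0568, 0.2765]
tool_rot: [-2.527, -1.865, 0.002]
contact_force: [-0.6, 0.1, -2.8]
opening: 0.013
grasp_force: 58.7
```

>>> servo_tool(motion=[[[0, 0, 0], -0.036, 1], [[0, 0, 0], -0.035, 1], [[0, 0, 0], 0, 1], [[0, 0, 0], 0, 1], [[0, 0, 0], 0, 1]])

```text
time_s: 5.98
tcp_pos: [0.4475, 0.0567, 0.2769]
tool_rot: [-2.312, -2.126, 0.001]
contact_force: [0.2, 0.6, -2.1]
opening: 0.0128
grasp_force: 58.7
```

```bash
python3 - <<'E'
from h import *
units([.4477,.0567,.2037],85.3)
for n in('scene','top'):
    s=snap(n);np.savez(n+'1.npz',**s);P=cloud(s)
    k=(P[...,2]>.058)&(P[...,2]<.105)&(P[...,0]>.475)&(P[...,0]<.52)&(P[...,1]<.12)&(P[...,1]>-.04)
    q=P[k];print(n,len(q),cv2.minAreaRect(q[:,:2].astype(np.float32)))
    k=(P[...,2]>.18)&(P[...,2]<.25)&(P[...,0]>.40)&(P[...,0]<.475)&(P[...,1]<.12)&(P[...,1]>-.01)
    q=P[k];print(' housing',len(q),q.min(0) if len(q) else 0,q.max(0) if len(q) else 0)
E
```

```text
t 5.98 tcp [0.4475 0.0567 0.2769] yawx 85.19 F [ 0.19  0.61 -2.07] open 0.0128 grip 58.7
shift units [0.     0.0008 0.2929] turn -0.0006
scene 77 ((0.4932857155799866, 0.05298580229282379), (0.0752255767583847, 0.005483020097017288), 83.06159973144531)
 housing 591 [0.43544182 0.03887874 0.18015798] [0.45710722 0.0774279  0.24987333]
top 0 ((0.0, 0.0), (0.0, 0.0), 0.0)
 housing 0 0 0
```

>>> servo_tool(motion=[[[0, 0, 0.03], 0, 1], [[0, 0, 0.04], 0, 1], [[0, 0, 0.04], 0, 1], [[0, 0, 0.04], 0, 1], [[0, 0, 0.04], 0, 1], [[0, 0, 0.04], 0, 1], [[0, 0, 0.04], 0, 1], [[0, 0, 0.023], 0, 1], [[0, 0, 0], 0, 1], [[0, 0, 0], 0, 1]])

```text
time_s: 6.92
tcp_pos: [0.4477, 0.0567, 0.2037]
tool_rot: [-2.31, -2.129, 0.001]
contact_force: [-0.4, -0.3, -1.0]
opening: 0.013
grasp_force: 58.7
```

```bash
python3 - <<'E'
from h import *
units([.4925,.053,.2037],85.3)
s=snap('scene');np.savez('scene2.npz',**s);P=cloud(s)
box=lambda z0,z1,x0,x1:P[(P[...,2]>z0)&(P[...,2]<z1)&(P[...,0]>x0)&(P[...,0]<x1)&(P[...,1]<.12)&(P[...,1]>-.01)]
q=box(.085,.16,.42,.472);print('housing',q[:,2].min(),np.percentile(q[:,2],[1,3,5]),q.min(0),q.max(0))
q=box(.055,.098,.42,.472);print('hook',len(q),np.median(q,0),q.min(0),q.max(0))
q=box(.058,.11,.475,.52);i=q[:,2].argsort()[-5:];print('wire top',q[i])
# project expected points
R=cv2.Rodrigues(monitor.sense()['tool_rot'])[0];t=monitor.sense()['tcp_pos']
x=cv2.resize(s['image'][150:250,310:410],None,fx=6,fy=6,interpolation=cv2.INTER_CUBIC);save(x,'f.png')
for nm,p in(('tip',t+R@[0,.014,.0082+.110]),('bottom',t+R@[0,0,.0082+.134]),('housbot',t+R@[0,0,.0082+.091]),('bail',[.4925,.053,.095])):
    u,v=pix(s,p);print(nm,(u-310+.5)*6,(v-150+.5)*6)
E
```

```text
t 6.92 tcp [0.4477 0.0567 0.2037] yawx 85.34 F [-0.35 -0.34 -0.97] open 0.013 grip 58.7
shift units [-0.000e+00  1.798e-01 -1.000e-04] turn 0.0002
housing 0.08544452750099107 [0.09051808 0.09798251 0.10352239] [0.43246037 0.03994377 0.08544453] [0.45717779 0.07817925 0.15998308]
hook 71 [0.44211619 0.05916368 0.07591807] [0.4320341  0.05407487 0.06335921] [0.46307084 0.06243162 0.09746233]
wire top [[0.49221648 0.05050763 0.09274609]
 [0.49250485 0.05028504 0.0949926 ]
 [0.49026869 0.05716574 0.09520657]
 [0.49364245 0.05573592 0.09524398]
 [0.49384213 0.0519011  0.09533835]]
tip 309.59676294459314 409.0232386667591
bottom 338.4682644217344 483.6414293406672
housbot 347.8095303348225 381.38225847798395
bail 238.43991632136454 348.91045259145903
```

View pics/f.png

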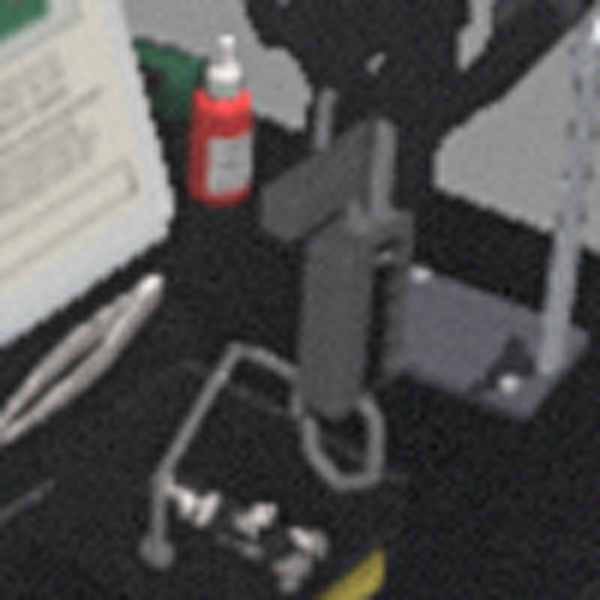

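The picture agrees with the projection: hook tip (308,410), hook bottom (345,487), bail peak (240,347), and the mouth is level with the wire. Entering.

>>> servo_tool(motion=[[[0, 0.015, 0], 0, 1], [[0, 0.02, 0], 0, 1], [[0, 0.02, 0], 0, 1], [[0, 0.02, 0], 0, 1], [[0, 0.02, 0], 0, 1], [[0, 0.02, 0], 0, 1], [[0, 0.02, 0], 0, 1], [[0, 0.02, 0], 0, 1], [[0, 0.015, 0], 0, 1], [[0, 0.01, 0], 0, 1]])

```text
time_s: 7.8
tcp_pos: [0.4933, 0.0529, 0.2039]
tool_rot: [2.31, 2.129, -0.0]
contact_force: [-0.2, -0.1, -1.9]
opening: 0.0131
grasp_force: 58.7
```

```bash
python3 - <<'E'
from h import *
units([.4925,.053,.2297],85.3)
s=snap('scene');P=cloud(s)
q=P[(P[...,2]>.105)&(P[...,2]<.16)&(P[...,0]>.45)&(P[...,0]<.54)&(P[...,1]<.12)&(P[...,1]>-.01)];print('housing',q.min(0),q.max(0))
q=P[(P[...,2]>.056)&(P[...,2]<.08)&(P[...,0]>.45)&(P[...,0]<.54)&(P[...,1]<.12)&(P[...,1]>-.01)];print('wire',cv2.minAreaRect(q[:,:2].astype(np.float32)))
E
```

```text
t 7.8 tcp [0.4933 0.0529 0.2039] yawx 85.34 F [-0.18 -0.14 -1.88] open 0.0131 grip 58.7
shift units [ 1.000e-04 -3.300e-03 -1.031e-01] turn 0.0002
housing [0.4814487  0.03569195 0.10504342] [0.50370736 0.07345738 0.15979896]
wire ((0.4920852482318878, 0.05311417579650879), (0.02720574475824833, 0.07430532574653625), 11.77957820892334)
```

Raise to contact, then gently.

>>> servo_tool(motion=[[[0, 0, -0.01], 0, 1], [[0, 0, -0.015], 0, 1], [[0, 0, -0.015], 0, 1], [[0, 0, -0.015], 0, 1], [[0, 0, -0.012], 0, 1], [[0, 0, -0.01], 0, 1], [[0, 0, -0.008], 0, 1], [[0, 0, -0.007], 0, 1], [[0, 0, -0.006], 0, 1], [[0, 0, -0.006], 0, 1]])

```text
time_s: 8.68
tcp_pos: [0.4927, 0.053, 0.2301]
tool_rot: [2.31, 2.129, -0.0]
contact_force: [0.3, -0.9, -2.1]
opening: 0.0129
grasp_force: 58.6
```

>>> servo_tool(motion=[[[0, 0, -0.006], 0, 1], [[0, 0, -0.007], 0, 1], [[0, 0, -0.008], 0, 1], [[0, 0, -0.008], 0, 1], [[0, 0, -0.008], 0, 1], [[0, 0, -0.008], 0, 1], [[0, 0, -0.008], 0, 1], [[0, 0, -0.008], 0, 1], [[0, 0, -0.008], 0, 1], [[0, 0, -0.006], 0, 1]])

```text
time_s: 9.52
tcp_pos: [0.4928, 0.0529, 0.249]
tool_rot: [2.31, 2.129, 0.0]
contact_force: [1.2, -1.8, -4.1]
opening: 0.0128
grasp_force: 58.4
```

```bash
cat >> h.py <<'E'
def look():
    units([.492,.053,.28],85.3);s=snap('scene');P=cloud(s)
    box=lambda x0,x1,y0,y1,z0,z1:P[(P[...,2]>z0)&(P[...,2]<z1)&(P[...,0]>x0)&(P[...,0]<x1)&(P[...,1]<y1)&(P[...,1]>y0)]
    t=monitor.sense()['tcp_pos']
    return s,P,box,t
E
python3 - <<'E'
from h import *
s,P,box,t=look()
q=box(.45,.54,.0,.11,.08,.2)
# wire z by corner posts: y near +-37
w=box(.46,.53,.075,.1,.05,.12);w2=box(.46,.53,.005,.03,.05,.12);print('wire z max +y',w[:,2].max(),'-y',w2[:,2].max(), w.mean(0))
E
```

```text
t 9.52 tcp [0.4928 0.0529 0.249 ] yawx 85.34 F [ 1.24 -1.79 -4.12] open 0.0128 grip 58.4
shift units [-1.000e-04 -3.300e-03 -1.241e-01] turn 0.0002
wire z max +y 0.07763158957952099 -y 0.07358779724948417 [0.49546264 0.0852725  0.06584617]
```

>>> servo_tool(motion=[[[0, 0, -0.006], 0, 1], [[0, 0, -0.006], 0, 1], [[0, 0, -0.006], 0, 1], [[0, 0, -0.006], 0, 1], [[0, 0, -0.006], 0, 1], [[0, 0, -0.006], 0, 1], [[0, 0, -0.006], 0, 1], [[0, 0, -0.006], 0, 1], [[0, 0, 0], 0, 1], [[0, 0, 0], 0, 1]])

```text
time_s: 10.4
tcp_pos: [0.4926, 0.053, 0.2607]
tool_rot: [-2.31, -2.129, 0.0]
contact_force: [-0.3, -0.4, -5.3]
opening: 0.0126
grasp_force: 58.4
```

```bash
cat >> h.py <<'E'
def binz():
    s,P,box,t=look()
    w=box(.46,.53,.075,.1,.05,.14);w2=box(.46,.53,.005,.03,.05,.14)
    m=(s['image'][...,0]>110)&(s['image'][...,1]>100)&(s['image'][...,2]<90);m[:, :325]=0;m[:,420:]=0;m[:215]=0;m[290:]=0
    v,u=np.nonzero(m)
    print('wire',np.percentile(w[:,2],90),np.percentile(w2[:,2],90),'label px',len(u),u.mean(),v.mean(),np.nanmean(P[m],0))
    return s
E
python3 -c "
from h import *
binz()
s=dict(np.load('scene2.npz'));P=cloud(s)
m=(s['image'][...,0]>110)&(s['image'][...,1]>100)&(s['image'][...,2]<90);m[:, :325]=0;m[:,420:]=0;m[:215]=0;m[290:]=0
v,u=np.nonzero(m);print(len(u),u.mean(),v.mean(),np.nanmean(P[m],0))
"
```

```text
t 10.4 tcp [0.4926 0.053  0.2607] yawx 85.34 F [-0.31 -0.44 -5.32] open 0.0126 grip 58.4
shift units [-0.0003 -0.0024 -0.077 ] turn 0.0002
wire 0.07520438177681701 0.07240726247673455 label px 73 366.17808219178085 250.1095890410959 [0.44286032 0.05720485 0.01199834]
72 366.125 249.79166666666666 [0.4436815  0.05605571 0.01158296]
```

>>> servo_tool(motion=[[[0, 0, -0.006], 0, 1], [[0, 0, -0.006], 0, 1], [[0, 0, -0.006], 0, 1], [[0, 0, -0.006], 0, 1], [[0, 0, -0.006], 0, 1], [[0, 0, -0.004], 0, 1], [[0, 0, 0], 0, 1], [[0, 0, 0], 0, 1]])

```text
time_s: 11.12
tcp_pos: [0.4927, 0.053, 0.2693]
tool_rot: [2.31, 2.129, 0.0]
contact_force: [-1.1, 0.4, -6.0]
opening: 0.0128
grasp_force: 58.4
```

```bash
python3 -c "
from h import *
binz()"
```

```text
t 11.12 tcp [0.4927 0.053  0.2693] yawx 85.34 F [-1.11  0.36 -6.  ] open 0.0128 grip 58.4
shift units [-0.0002 -0.0028 -0.0426] turn 0.0002
wire 0.07783929169682596 0.07220940023384619 label px 79 367.5822784810127 249.21518987341773 [0.43940175 0.05798428 0.01693541]
```

>>> servo_tool(motion=[[[0, 0, -0.004], 0, 1], [[0, 0, -0.004], 0, 1], [[0, 0, -0.004], 0, 1], [[0, 0, -0.004], 0, 1], [[0, 0, -0.004], 0, 1], [[0, 0, 0], 0, 1], [[0, 0, 0], 0, 1], [[0, 0, 0], 0, 1]])

```text
time_s: 11.83
tcp_pos: [0.4927, 0.053, 0.2743]
tool_rot: [2.31, 2.129, -0.0]
contact_force: [-1.1, 0.5, -6.8]
opening: 0.0127
grasp_force: 58.4
```

```bash
python3 -c "
from h import *
binz()"
```

```text
t 11.83 tcp [0.4927 0.053  0.2743] yawx 85.34 F [-1.08  0.51 -6.84] open 0.0127 grip 58.4
shift units [-0.0002 -0.0028 -0.023 ] turn 0.0002
wire 0.07701018041852428 0.07053415850236121 label px 81 367.4691358024691 247.66666666666666 [0.44017755 0.05765964 0.02048734]
```

>>> servo_tool(motion=[[[0, 0, -0.004], 0, 1], [[0, 0, -0.004], 0, 1], [[0, 0, -0.004], 0, 1], [[0, 0, -0.004], 0, 1], [[0, 0, 0], 0, 1], [[0, 0, 0], 0, 1], [[0, 0, 0], 0, 1], [[0, 0, 0], 0, 1]])

```text
time_s: 12.55
tcp_pos: [0.4926, 0.053, 0.2782]
tool_rot: [-2.31, -2.129, 0.0]
contact_force: [0.3, 0.5, -5.9]
opening: 0.0125
grasp_force: 58.4
```

```bash
python3 -c "
from h import *
binz()"
```

```text
t 12.55 tcp [0.4926 0.053  0.2782] yawx 85.34 F [ 0.29  0.47 -5.89] open 0.0125 grip 58.4
shift units [-0.0002 -0.0026 -0.0072] turn 0.0002
wire 0.07944882348151283 0.06896598008754165 label px 81 367.4074074074074 246.34567901234567 [0.44015099 0.05850198 0.02467598]
```

>>> servo_tool(motion=[[[0, 0, -0.004], 0, 1], [[0, 0, -0.004], 0, 1], [[0, 0, -0.004], 0, 1], [[0, 0, 0], 0, 1], [[0, 0, 0], 0, 1], [[0, 0, 0], 0, 1], [[0, 0, 0], 0, 1], [[0, 0, 0], 0, 1], [[0, 0, 0], 0, 1], [[0, 0, 0], 0, 1]])

```text
time_s: 13.43
tcp_pos: [0.4927, 0.053, 0.2812]
tool_rot: [2.31, 2.129, -0.0]
contact_force: [-0.4, -1.0, -6.0]
opening: 0.0129
grasp_force: 58.4
```

```bash
python3 - <<'E'
from h import *
s=binz();np.savez('scene3.npz',**s)
print(np.array(pix(s,[.442,.057,.022]))-pix(s,[.442,.057,.012]))
a=cv2.resize(s['image'][120:190,325:395],None,fx=8,fy=8,interpolation=cv2.INTER_CUBIC)
b=cv2.resize(s['image'][180:270,325:395],None,fx=6,fy=6,interpolation=cv2.INTER_CUBIC)[:560]
b=cv2.resize(s['image'][170:290,315:400],None,fx=560/120,fy=560/120,interpolation=cv2.INTER_CUBIC)
save(cv2.convertScaleAbs(np.hstack([a,b[:,:240]]) if 0 else np.hstack([a,cv2.resize(b,(240,339)) if 0 else b[:,:240]]),alpha=1.5),'g.png')
R=cv2.Rodrigues(monitor.sense()['tool_rot'])[0];t=monitor.sense()['tcp_pos']
for nm,p in(('slot face bot',t+R@[0,-.009,.0082+.091]),('face top',t+R@[0,-.009,.0082+.026]),('tip0',t+R@[0,.014,.0082+.11]),('tip40',t+R@[0,.014,.0082+.15]),('bot40',t+R@[0,0,.0082+.174])):
    u,v=pix(s,p);print(nm,u,v,'a',(u-325+.5)*8,(v-120+.5)*8)
E
```

```text
t 13.43 tcp [0.4927 0.053  0.2812] yawx 85.34 F [-0.37 -0.98 -6.04] open 0.0129 grip 58.4
shift units [-0.0002 -0.0027  0.0049] turn 0.0002
wire 0.07999752840830479 0.06815997940293857 label px 81 367.4691358024691 245.17283950617283 [0.44029616 0.05845191 0.02771943]
[ 0.34980774 -3.66651852]
slot face bot 355.2063897509651 172.87565946886315 a 245.65111800772092 427.0052757509052
face top 357.2481527976753 142.84971799456187 a 261.9852223814023 186.79774395649497
tip0 345.2641440447827 176.6079132944766 a 166.1131523582617 456.8633063558127
tip40 344.34844871861344 193.41173512039498 a 158.78758974890752 591.2938809631598
bot40 349.27122369875565 205.99004098887067 a 198.16978959004518 691.9203279109654
```

View pics/g.png

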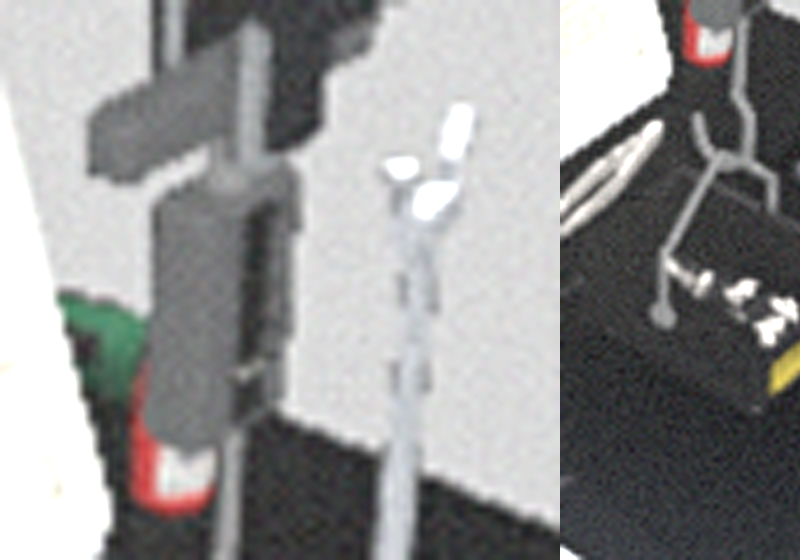

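Left panel: pointer at (245,372), low in the slot that runs from about 195 to 420. Right panel: the wire sits in the hook at (735,158) and the bin hangs clear. The reading is near 400 g, so I'll average frames and force over a still hold and calibrate the pointer against the slack frame.

```bash
cat > ptr.py <<'E'
from h import *
def pointer(s,R,t,verbose=0):
    # brightness profile along the slot line on the +x face; x_tool = lateral
    g=s['image'].astype(np.float32).mean(-1)
    zs=np.arange(.024,.096,.0005);best=[]
    for lx in np.arange(-.006,.0061,.002):
        uv=np.array([pix(s,t+R@[lx,-.009,.0082+z]) for z in zs],np.float32)
        best.append(cv2.remap(g,uv[:,0].reshape(-1,1),uv[:,1].reshape(-1,1),cv2.INTER_LINEAR)[:,0])
    return zs,np.array(best)
E
python3 - <<'E'
from ptr import *
F=[];I=[]
for i in range(22):
    s=snap('scene');st=monitor.sense();F.append(st['contact_force']);I.append(s['image'].astype(np.float32))
print('F',np.mean(F,0),np.std(F,0)/22**.5,st['time_s'])
s['image']=np.mean(I,0).astype(np.float32)
np.savez('hang.npz',**s,R=cv2.Rodrigues(st['tool_rot'])[0],t=st['tcp_pos'])
R=cv2.Rodrigues(st['tool_rot'])[0];t=st['tcp_pos']
np.set_printoptions(linewidth=220,precision=0,suppress=True)
s2=dict(np.load('scene2.npz'));t2=np.array([.4477,.0567,.2037])
for a,b in((s,t),(s2,t2)):
    zs,p=pointer(a,R,b);print((zs[::4]*1000));print(p[:,::4])
E
```

```text
F [ 0.03030521  0.17795328 -5.80020738] [0.10922414 0.09142521 0.0892676 ] 14.5833
[24. 26. 28. 30. 32. 34. 36. 38. 40. 42. 44. 46. 48. 50. 52. 54. 56. 58. 60. 62. 64. 66. 68. 70. 72. 74. 76. 78. 80. 82. 84. 86. 88. 90. 92. 94.]
[[ 86.  81.  81.  79.  69.  57.  56.  64.  68.  65.  62.  59.  64.  66.  65.  58.  60.  63.  65.  63.  57.  56.  63.  66.  64.  64.  78.  78.  70.  65.  60.  57.  60.  63.  51.  40.]
 [ 87.  82.  82.  78.  61.  48.  50.  54.  54.  51.  49.  50.  52.  54.  52.  50.  51.  52.  54.  51.  46.  50.  54.  54.  60.  76.  85.  72.  55.  52.  47.  49.  58.  58.  49.  40.]
 [ 89.  83.  81.  73.  55.  43.  44.  44.  44.  43.  42.  42.  42.  42.  41.  41.  41.  42.  43.  42.  41.  44.  44.  45.  58.  79.  81.  65.  48.  40.  39.  44.  56.  56.  49.  47.]
 [ 85.  82.  82.  69.  50.  40.  37.  37.  38.  39.  38.  38.  38.  39.  39.  39.  39.  39.  39.  39.  38.  37.  37.  43.  58.  78.  86.  64.  41.  37.  38.  44.  53.  59.  63.  69.]
 [ 87.  85.  82.  69.  50.  39.  38.  38.  39.  38.  37.  39.  40.  40.  40.  41.  41.  41.  40.  39.  39.  39.  38.  40.  55.  90.  91.  6
[... 1138 characters left out ...]
 98.  84.  50.  31.  29.  33.  34.  31.  33.  26.  31.  33.  32.  32.  33.  27.  34.  33.  30.  27.  24.  27.  30.  29.  33.  38.  42.  55.  73.  98.]
 [ 88.  80.  79.  61.  45.  73.  85.  68.  41.  28.  34.  35.  32.  32.  32.  31.  32.  32.  31.  36.  34.  35.  37.  31.  33.  31.  34.  35.  30.  28.  32.  37.  55.  76.  97. 116.]
 [ 85.  84.  76.  60.  59.  76.  80.  58.  42.  41.  41.  38.  38.  42.  43.  44.  46.  48.  48.  44.  43.  45.  35.  38.  42.  44.  49.  42.  41.  42.  44.  52.  67.  92. 106. 102.]
 [ 88.  84.  77.  62.  68.  76.  70.  59.  55.  59.  62.  60.  60.  60.  60.  59.  60.  64.  56.  55.  56.  56.  54.  61.  60.  64.  59.  57.  56.  52.  56.  65.  80.  91.  91.  68.]]
```

```bash
python3 - <<'E'
from ptr import *
np.set_printoptions(linewidth=200,precision=1,suppress=True)
H=dict(np.load('hang.npz'));R=H['R'];t=H['t']
fr=[('hang',H,t),('one',dict(np.load('scene3.npz')),t),('s1',dict(np.load('scene1.npz')),np.array([.4475,.0567,.2769])),('s2',dict(np.load('scene2.npz')),np.array([.4477,.0567,.2037]))]
for n,s,b in fr:
    zs,p=pointer(s,R,b);o=[]
    for r in p:
        lo,hi=(66,86) if n in('hang','one') else (32,46)
        k=(zs*1000>lo)&(zs*1000<hi);w=np.clip(r[k]-np.median(r[(zs>.046)&(zs<.066)])-12,0,None);o.append((w*zs[k]).sum()/w.sum()*1000)
    # housing edges on row 3
    r=p[3];top=np.interp(-60,-r[:24],zs[:24])*1000
    print(n,np.array(o),'mean1-5',np.mean(o[1:6]),'top edge',top)
    g=s['image'].astype(np.float32).mean(-1)
    uv=[]
    zz=np.arange(.03,.092,.001)
    m=[]
    for lx in(-.0075,-.009,-.0105,-.012):
        uv=np.array([pix(s,b+R@[lx,-.009,.0082+z]) for z in zz],np.float32)
        m.append(cv2.remap(g,uv[:,:1],uv[:,1:],cv2.INTER_CUBIC)[:,0])
    np.set_printoptions(linewidth=250,precision=0,suppress=True)
    if n in('hang','s2'): print(np.vstack([zz*1000]+m))
    np.set_printoptions(linewidth=200,precision=1,suppress=True)
E
```

```text
hang [77.3 75.7 75.3 75.3 75.2 74.3 73. ] mean1-5 75.16749656806668 top edge 30.934808952923138
[[30. 31. 32. 33. 34. 35. 36. 37. 38. 39. 40. 41. 42. 43. 44. 45. 46. 47. 48. 49. 50. 51. 52. 53. 54. 55. 56. 57. 58. 59. 60. 61. 62. 63. 64. 65. 66. 67. 68. 69. 70. 71. 72. 73. 74. 75. 76. 77. 78. 79. 80. 81. 82. 83. 84. 85. 86. 87. 88. 89. 90.
  91.]
 [80. 79. 75. 69. 62. 57. 57. 62. 69. 74. 76. 76. 74. 73. 71. 69. 66. 67. 71. 75. 76. 76. 75. 72. 67. 63. 63. 67. 70. 72. 75. 75. 73. 69. 64. 59. 58. 62. 67. 72. 74. 74. 72. 68. 63. 62. 66. 72. 77. 79. 79. 77. 76. 76. 73. 69. 65. 64. 64. 62. 60.
  54.]
 [78. 78. 77. 74. 70. 65. 62. 63. 67. 72. 75. 77. 77. 74. 71. 69. 68. 68. 70. 73. 76. 77. 77. 75. 72. 68. 66. 68. 72. 75. 78. 79. 79. 75. 70. 65. 62. 63. 67. 72. 75. 75. 74. 70. 65. 61. 61. 65. 71. 75. 78. 79. 79. 79. 77. 75. 72. 71. 74. 73. 66.
  57.]
 [75. 74. 73. 71. 69. 67. 66. 65. 67. 69. 71. 73. 77. 80. 81. 78. 77. 76. 76. 76. 75. 76. 75. 74. 71. 69. 67. 67. 69. 71. 72. 73. 74. 73. 71. 68. 66. 65. 66. 68. 74. 79. 82. 80. 77. 73. 71. 71. 74. 78. 79. 81. 80. 79. 77. 74. 72. 72. 75. 81. 78.
[... 1109 characters left out ...]
9. 63. 60. 59. 62. 65. 69. 71. 71. 71. 69. 66. 63. 61. 63. 68. 73. 78. 81. 80. 77. 73. 69. 67. 68. 70. 72. 74. 75. 74. 71. 65. 62. 63. 68. 70. 69. 72. 77. 82. 81. 77. 70. 65. 60. 55. 53.
  49.]
 [77. 78. 80. 78. 75. 70. 66. 66. 70. 75. 75. 74. 76. 78. 75. 68. 63. 62. 65. 68. 72. 75. 75. 75. 73. 70. 69. 68. 68. 69. 71. 76. 79. 81. 79. 76. 73. 71. 70. 72. 74. 77. 77. 76. 74. 72. 70. 69. 70. 73. 75. 75. 78. 81. 83. 83. 79. 73. 68. 61. 56.
  52.]
 [77. 76. 77. 77. 76. 74. 72. 70. 71. 76. 77. 75. 72. 73. 75. 72. 67. 64. 66. 69. 72. 75. 77. 76. 75. 74. 72. 73. 74. 76. 76. 78. 79. 81. 82. 81. 79. 76. 73. 74. 75. 77. 78. 78. 75. 72. 70. 70. 71. 73. 76. 79. 81. 84. 87. 87. 86. 81. 74. 68. 59.
  53.]]
```

All the estimates (pointer about 39 mm, force about 3.94 N) sit close to 400 g. I'll lower it gently again to get an averaged slack reference for force and pointer, plus intermediate points to check the scale.

>>> servo_tool(motion=[[[0, 0, 0.004], 0, 1], [[0, 0, 0.006], 0, 1], [[0, 0, 0.006], 0, 1], [[0, 0, 0.005], 0, 1], [[0, 0, 0.005], 0, 1], [[0, 0, 0.005], 0, 1], [[0, 0, 0.005], 0, 1], [[0, 0, 0.005], 0, 1], [[0, 0, 0.005], 0, 1], [[0, 0, 0.006], 0, 1]])

```text
time_s: 15.42
tcp_pos: [0.4927, 0.053, 0.2682]
tool_rot: [2.31, 2.129, -0.0]
contact_force: [-0.2, -1.6, -5.2]
opening: 0.0131
grasp_force: 58.4
```

>>> servo_tool(motion=[[[0, 0, 0.007], 0, 1], [[0, 0, 0.008], 0, 1], [[0, 0, 0.008], 0, 1], [[0, 0, 0.004], 0, 1], [[0, 0, 0], 0, 1], [[0, 0, 0], 0, 1]])

```text
time_s: 15.92
tcp_pos: [0.4926, 0.053, 0.2615]
tool_rot: [-2.31, -2.129, 0.0]
contact_force: [0.1, 0.1, -5.4]
opening: 0.0129
grasp_force: 58.5
```

```bash
cat >> ptr.py <<'E'
def avg(name,N=12):
    F=[];I=[];Z=[]
    for i in range(N):
        s=snap('scene');st=monitor.sense();F.append(st['contact_force']);Z.append(st['tcp_pos']);I.append(s['image'].astype(np.float32))
    s['image']=np.mean(I,0).astype(np.float32);t=np.mean(Z,0);R=cv2.Rodrigues(st['tool_rot'])[0]
    np.savez(name+'.npz',**s,R=R,t=t)
    print(name,'t',st['time_s'],'tcp',np.round(t,4),'F',np.round(np.mean(F,0),3),np.round(np.std(F,0)/N**.5,3))
    return s,R,t
def read(s,R,t):
    zs,p=pointer(s,R,t);o=[]
    for r in p[1:6]:
        b=np.median(r[(zs>.036)&(zs<.084)]);w=np.where((zs>.0325)&(zs<.084),np.clip(r-b-12,0,None),0)
        c=zs[w.argmax()];w=w*(abs(zs-c)<.006);o.append((w*zs).sum()/w.sum()*1000)
    print('pointer',np.round(o,1),round(np.mean(o),2))
E
python3 -c "
from ptr import *
H=dict(np.load('hang.npz'));read(H,H['R'],H['t']);read(*avg('m1',10))"
```

```text
pointer [75.7 75.3 75.3 75.2 74.3] 75.17
m1 t 16.4167 tcp [0.4928 0.053  0.2616] F [-0.267  0.17  -5.051] [0.138 0.154 0.16 ]
pointer [69.8 68.9 68.3 67.7 67.7] 68.49
```

>>> servo_tool(motion=[[[0, 0, 0.006], 0, 1], [[0, 0, 0.008], 0, 1], [[0, 0, 0.008], 0, 1], [[0, 0, 0.008], 0, 1], [[0, 0, 0.008], 0, 1], [[0, 0, 0.008], 0, 1], [[0, 0, 0.008], 0, 1], [[0, 0, 0.004], 0, 1], [[0, 0, 0], 0, 1], [[0, 0, 0], 0, 1]])

```text
time_s: 17.25
tcp_pos: [0.4927, 0.053, 0.247]
tool_rot: [-2.31, -2.129, 0.0]
contact_force: [-1.4, 0.8, -3.5]
opening: 0.013
grasp_force: 58.7
```

```bash
python3 -c "
from ptr import *
read(*avg('m2',10))"
```

```text
m2 t 17.75 tcp [0.4928 0.053  0.2471] F [-0.944  0.082 -3.612] [0.143 0.06  0.121]
pointer [55.5 54.6 54.1 53.5 53.6] 54.26
```

>>> servo_tool(motion=[[[0, 0, 0.008], 0, 1], [[0, 0, 0.01], 0, 1], [[0, 0, 0.012], 0, 1], [[0, 0, 0.012], 0, 1], [[0, 0, 0.012], 0, 1], [[0, 0, 0.012], 0, 1], [[0, 0, 0.008], 0, 1], [[0, 0, 0.004], 0, 1], [[0, 0, 0], 0, 1], [[0, 0, 0], 0, 1]])

```text
time_s: 18.58
tcp_pos: [0.493, 0.0529, 0.2277]
tool_rot: [2.31, 2.129, 0.0]
contact_force: [-0.1, 0.0, -1.9]
opening: 0.0127
grasp_force: 58.9
```

```bash
python3 -c "
from ptr import *
read(*avg('m3',25))"
```

```text
m3 t 19.8333 tcp [0.4928 0.053  0.2276] F [-0.17  -0.011 -2.192] [0.09  0.075 0.065]
pointer [38.8 38.3 38.5 38.4 38.2] 38.45
```

```bash
python3 - <<'E'
from ptr import *
np.set_printoptions(linewidth=250,precision=0,suppress=True)
pr={}
for n in('hang','m1','m2','m3'):
    s=dict(np.load(n+'.npz'));zs,p=pointer(s,s['R'],s['t']);pr[n]=p
print(zs[14:40:2]*1000);print(pr['m3'][1:6,14:40:2]);i=np.argmin(abs(zs-.054));print(zs[i-14:i+12:2]*1000);print(pr['m2'][1:6,i-14:i+12:2])
# background (no-pointer) from median over frames, then pointer signal = frame - background
bg=np.min([pr[n] for n in pr],0)
for n in pr:
    d=np.clip(pr[n]-bg-6,0,None)*(zs>.033)*(zs<.084);c=zs[d[1:6].sum(0).argmax()];d=d*(abs(zs-c)<.007)
    o=(d*zs).sum(1)/d.sum(1)*1000;print(n,np.round(o[1:6],1),o[1:6].mean().round(2))
E
```

```text
[31. 32. 33. 34. 35. 36. 37. 38. 39. 40. 41. 42. 43.]
[[70. 62. 54. 51. 47. 61. 76. 81. 82. 78. 70. 61. 54.]
 [61. 51. 47. 42. 55. 69. 76. 79. 78. 71. 64. 55. 46.]
 [58. 50. 43. 48. 54. 61. 69. 74. 74. 73. 63. 53. 45.]
 [57. 49. 48. 47. 51. 60. 66. 70. 74. 65. 57. 49. 41.]
 [59. 52. 46. 47. 53. 59. 67. 73. 68. 63. 56. 50. 46.]]
[47. 48. 49. 50. 51. 52. 53. 54. 55. 56. 57. 58. 59.]
[[48. 50. 51. 52. 53. 56. 64. 78. 85. 82. 77. 67. 56.]
 [39. 39. 39. 43. 48. 65. 87. 98. 93. 85. 69. 53. 48.]
 [37. 37. 40. 43. 56. 76. 91. 90. 89. 75. 61. 50. 40.]
 [40. 41. 42. 50. 66. 78. 80. 82. 73. 64. 56. 48. 42.]
 [48. 45. 48. 55. 61. 66. 71. 69. 67. 62. 57. 52. 49.]]
hang [76. 75. 75. 75. 74.] 75.07
m1 [70. 69. 68. 68. 68.] 68.54
m2 [55. 55. 54. 54. 54.] 54.27
m3 [39. 38. 38. 38. 38.] 38.37
```

The averaged slack reference settles it: the pointer travelled (75.1−38.4)/0.981 ≈ 37.4 mm, so about 379 g, and force gives 368 ± 11 g. That is under 400 g, so it goes on the round pad. Raising again gently.

>>> servo_tool(motion=[[[0, 0, -0.006], 0, 1], [[0, 0, -0.008], 0, 1], [[0, 0, -0.008], 0, 1], [[0, 0, -0.01], 0, 1], [[0, 0, -0.01], 0, 1], [[0, 0, -0.01], 0, 1], [[0, 0, -0.01], 0, 1], [[0, 0, -0.01], 0, 1], [[0, 0, -0.01], 0, 1], [[0, 0, -0.01], 0, 1]])

```text
time_s: 20.67
tcp_pos: [0.4925, 0.053, 0.2506]
tool_rot: [-2.31, -2.129, 0.001]
contact_force: [-0.6, 0.7, -3.1]
opening: 0.0127
grasp_force: 58.6
```

>>> servo_tool(motion=[[[0, 0, -0.01], 0, 1], [[0, 0, -0.01], 0, 1], [[0, 0, -0.01], 0, 1], [[0, 0, -0.009], 0, 1], [[0, 0, -0.007], 0, 1], [[0, 0, -0.006], 0, 1], [[0, 0, -0.005], 0, 1], [[0, 0, -0.005], 0, 1], [[0, 0, -0.005], 0, 1], [[0, 0, -0.005], 0, 1]])

```text
time_s: 21.5
tcp_pos: [0.4927, 0.053, 0.2685]
tool_rot: [-2.31, -2.129, 0.0]
contact_force: [0.3, 0.3, -5.2]
opening: 0.0127
grasp_force: 58.4
```

>>> servo_tool(motion=[[[0, 0, -0.005], 0, 1], [[0, 0, -0.005], 0, 1], [[0, 0, -0.005], 0, 1], [[0, 0, -0.005], 0, 1], [[0, 0, -0.005], 0, 1], [[0, 0, -0.005], 0, 1], [[0, 0, -0.005], 0, 1], [[0, 0, -0.005], 0, 1], [[0, 0, -0.005], 0, 1], [[0, 0, -0.004], 0, 1]])

```text
time_s: 22.33
tcp_pos: [0.4927, 0.053, 0.2809]
tool_rot: [2.31, 2.129, -0.0]
contact_force: [-0.7, 1.5, -6.0]
opening: 0.0127
grasp_force: 58.4
```

```bash
python3 -c "
from ptr import *
units([.49,.2785,.2845],85.3)
read(*avg('h2',26))"
```

```text
t 22.33 tcp [0.4927 0.053  0.2809] yawx 85.34 F [-0.66  1.49 -5.99] open 0.0127 grip 58.4
shift units [ 0.8982 -0.0841 -0.0144] turn 0.0002
h2 t 23.6333 tcp [0.4927 0.053  0.2808] F [ 0.    -0.107 -5.68 ] [0.1   0.113 0.108]
pointer [75.7 75.1 74.8 75.  74.1] 74.95
```

The repeat confirms it: about 360–380 g after another hold of over a second. Carrying to the round pad, first along y and then x.

>>> servo_tool(motion=[[[0, 0, -0.004], 0, 1], [[0.005, 0, -0.004], 0, 1], [[0.01, -0.002, -0.004], 0, 1], [[0.015, -0.002, 0], 0, 1], [[0.02, -0.003, 0], 0, 1], [[0.025, -0.003, 0], 0, 1], [[0.03, -0.004, 0], 0, 1], [[0.035, -0.004, 0], 0, 1], [[0.04, -0.004, 0], 0, 1], [[0.04, -0.004, 0], 0, 1]])

```text
time_s: 24.47
tcp_pos: [0.4906, 0.1095, 0.2838]
tool_rot: [-2.31, -2.13, -0.0]
contact_force: [-0.2, 0.1, -5.5]
opening: 0.013
grasp_force: 58.4
```

>>> servo_tool(motion=[[[0.045, -0.004, 0], 0, 1], [[0.045, -0.004, 0], 0, 1], [[0.045, -0.004, 0], 0, 1], [[0.045, -0.004, 0], 0, 1], [[0.045, -0.004, 0], 0, 1], [[0.045, -0.004, 0], 0, 1], [[0.045, -0.004, 0], 0, 1], [[0.045, -0.004, 0], 0, 1], [[0.045, -0.004, 0], 0, 1], [[0.043, -0.004, 0], 0, 1]])

```text
time_s: 25.3
tcp_pos: [0.4898, 0.222, 0.2837]
tool_rot: [-2.31, -2.129, 0.0]
contact_force: [-0.1, 0.0, -5.4]
opening: 0.0128
grasp_force: 58.4
```

>>> servo_tool(motion=[[[0.04, -0.004, 0], 0, 1], [[0.04, -0.004, 0], 0, 1], [[0.035, -0.004, 0], 0, 1], [[0.03, -0.003, 0], 0, 1], [[0.025, -0.003, 0], 0, 1], [[0.02, -0.002, 0], 0, 1], [[0.015, 0, 0], 0, 1], [[0.01, 0, 0], 0, 1], [[0.005, 0, 0], 0, 1], [[0, 0, 0], 0, 1]])

```text
time_s: 26.13
tcp_pos: [0.4894, 0.2761, 0.2837]
tool_rot: [2.31, 2.129, -0.0]
contact_force: [0.2, 0.6, -5.6]
opening: 0.0127
grasp_force: 58.4
```

```bash
python3 -c "
from h import *
units([.594,.2785,.2845],85.3)"
```

```text
t 26.13 tcp [0.4894 0.2761 0.2837] yawx 85.34 F [ 0.19  0.59 -5.64] open 0.0127 grip 58.4
shift units [ 0.0438  0.4163 -0.0031] turn 0.0002
```

>>> servo_tool(motion=[[[0.004, 0.01, 0], 0, 1], [[0.004, 0.02, 0], 0, 1], [[0.004, 0.03, 0], 0, 1], [[0.004, 0.04, 0], 0, 1], [[0.004, 0.04, 0], 0, 1], [[0.004, 0.04, 0], 0, 1], [[0.004, 0.04, 0], 0, 1], [[0.004, 0.04, 0], 0, 1], [[0.004, 0.04, 0], 0, 1], [[0.004, 0.04, 0], 0, 1]])

```text
time_s: 26.97
tcp_pos: [0.5765, 0.2788, 0.2833]
tool_rot: [2.31, 2.128, -0.0]
contact_force: [-0.5, -0.8, -7.0]
opening: 0.0134
grasp_force: 58.5
```

>>> servo_tool(motion=[[[0.004, 0.03, 0], 0, 1], [[0, 0.025, 0], 0, 1], [[0, 0.015, 0], 0, 1], [[0, 0.006, 0], 0, 1], [[0, 0, 0], 0, 1], [[0, 0, 0], 0, 1], [[0, 0, 0], 0, 1], [[0, 0, 0], 0, 1], [[0, 0, 0], 0, 1], [[0, 0, 0], 0, 1]])

```text
time_s: 27.8
tcp_pos: [0.5936, 0.2787, 0.284]
tool_rot: [2.309, 2.13, 0.0]
contact_force: [0.7, -0.2, -5.3]
opening: 0.0128
grasp_force: 58.5
```

```bash
python3 - <<'E'
from h import *
units([.594,.2785,.2845],85.3)
for n in('scene','top'):
    s=snap(n);np.savez(n+'5.npz',**s);P=cloud(s)
    def bx(x0,x1,y0,y1,z0,z1):
        q=P[(P[...,2]>z0)&(P[...,2]<z1)&(P[...,0]>x0)&(P[...,0]<x1)&(P[...,1]>y0)&(P[...,1]<y1)];return q
    q=bx(.52,.67,.215,.34,.025,.068);print(n,'bin',len(q),cv2.minAreaRect(q[:,:2].astype(np.float32)) if len(q)>5 else '')
    q=bx(.52,.67,.225,.34,.080,.106);print('wire',len(q),cv2.minAreaRect(q[:,:2].astype(np.float32)) if len(q)>5 else '')
E
```

```text
t 27.8 tcp [0.5936 0.2787 0.284 ] yawx 85.36 F [ 0.72 -0.22 -5.29] open 0.0128 grip 58.5
shift units [-0.0005  0.0015 -0.0021] turn 0.0003
scene bin 1705 ((0.5920001268386841, 0.2806146740913391), (0.07731649279594421, 0.10323737561702728), 84.23423767089844)
wire 78 ((0.5928133130073547, 0.2803976237773895), (0.07190598547458649, 0.006188345607370138), 82.96855926513672)
top bin 502 ((0.5940897464752197, 0.2802097797393799), (0.07608819752931595, 0.10079605877399445), 85.15375518798828)
wire 33 ((0.5938427448272705, 0.2804190516471863), (0.07237225025892258, 0.0039911516942083836), 84.57324981689453)
```

>>> servo_tool(motion=[[[-0.003, 0.001, 0.003], 0, 1], [[-0.003, 0.001, 0.004], 0, 1], [[0, 0, 0.004], 0, 1], [[0, 0, 0.004], 0, 1], [[0, 0, 0.004], 0, 1], [[0, 0, 0.004], 0, 1], [[0, 0, 0.004], 0, 1], [[0, 0, 0.004], 0, 1], [[0, 0, 0.004], 0, 1], [[0, 0, 0.004], 0, 1]])

```text
time_s: 28.73
tcp_pos: [0.5942, 0.277, 0.2739]
tool_rot: [2.31, 2.129, -0.0]
contact_force: [0.2, -0.5, -5.2]
opening: 0.0134
grasp_force: 58.5
```

>>> servo_tool(motion=[[[0, 0, 0.004], 0, 1], [[0, 0, 0.004], 0, 1], [[0, 0, 0.004], 0, 1], [[0, 0, 0.005], 0, 1], [[0, 0, 0.006], 0, 1], [[0, 0, 0.008], 0, 1], [[0, 0, 0.01], 0, 1], [[0, 0, 0.012], 0, 1], [[0, 0, 0.012], 0, 1], [[0, 0, 0.012], 0, 1]])

```text
time_s: 29.57
tcp_pos: [0.5941, 0.277, 0.2545]
tool_rot: [-2.31, -2.129, 0.0]
contact_force: [-0.5, 0.0, -4.5]
opening: 0.0129
grasp_force: 58.8
```

>>> servo_tool(motion=[[[0, 0, 0.012], 0, 1], [[0, 0, 0.012], 0, 1], [[0, 0, 0.012], 0, 1], [[0, 0, 0.012], 0, 1], [[0, 0, 0.012], 0, 1], [[0, 0, 0.01], 0, 1], [[0, 0, 0.006], 0, 1], [[0, 0, 0], 0, 1]])

```text
time_s: 30.23
tcp_pos: [0.5944, 0.2769, 0.2355]
tool_rot: [2.31, 2.129, 0.0]
contact_force: [-0.4, 0.4, -2.4]
opening: 0.0128
grasp_force: 59.0
```

```bash
python3 - <<'E'
from h import *
units([.594,.2785,.2095],85.3)
for n in('scene','top'):
    s=snap(n);P=cloud(s)
    def bx(x0,x1,y0,y1,z0,z1):
        q=P[(P[...,2]>z0)&(P[...,2]<z1)&(P[...,0]>x0)&(P[...,0]<x1)&(P[...,1]>y0)&(P[...,1]<y1)];return q
    q=bx(.52,.67,.215,.34,.02,.058);print(n,'bin',len(q),cv2.minAreaRect(q[:,:2].astype(np.float32)) if len(q)>5 else '')
E
```

```text
t 30.23 tcp [0.5944 0.2769 0.2355] yawx 85.34 F [-0.41  0.4  -2.39] open 0.0128 grip 59.0
shift units [ 0.0061 -0.0023  0.1041] turn 0.0002
scene bin 1315 ((0.591011106967926, 0.2790469527244568), (0.07701660692691803, 0.10455233603715897), 85.90122985839844)
top bin 332 ((0.5907060503959656, 0.2778336703777313), (0.07619912922382355, 0.10052350908517838), 85.93094635009766)
```

>>> servo_tool(motion=[[[0, 0, 0.01], 0, 1], [[0, 0, 0.014], 0, 1], [[0, 0, 0.014], 0, 1], [[0, 0, 0.014], 0, 1], [[0, 0, 0.014], 0, 1], [[0, 0, 0.014], 0, 1], [[0, 0, 0.012], 0, 1], [[0, 0, 0.008], 0, 1], [[0, 0, 0.004], 0, 1], [[0, 0, 0], 0, 1]])

```text
time_s: 31.17
tcp_pos: [0.5941, 0.277, 0.2094]
tool_rot: [-2.31, -2.129, 0.001]
contact_force: [0.2, 0.4, -1.6]
opening: 0.0129
grasp_force: 59.1
```

```bash
python3 - <<'E'
from h import *
units([.54,.2785,.2095],85.3)
s=snap('scene');np.savez('scene6.npz',**s)
x=cv2.resize(s['image'][190:290,180:310],None,fx=6,fy=6,interpolation=cv2.INTER_CUBIC);save(cv2.convertScaleAbs(x[:600],alpha=1.5),'i.png')
E
```

```text
t 31.17 tcp [0.5941 0.277  0.2094] yawx 85.34 F [ 0.23  0.36 -1.65] open 0.0129 grip 59.1
shift units [-0.0115 -0.2162 -0.0003] turn 0.0002
```

View pics/i.png

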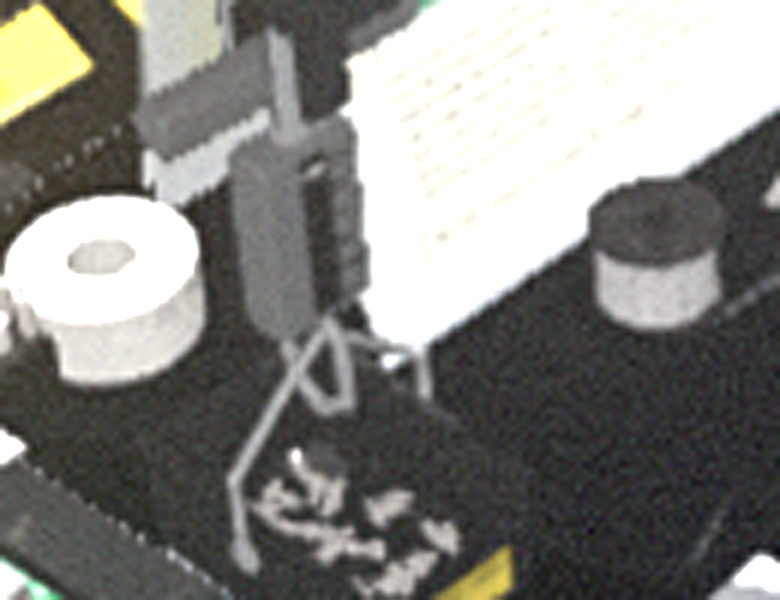

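The wire peak at (330,322) is just under the housing, the hook bottom hangs at (335,410), and there is no pressing force (−1.65 N). Withdrawing the hook to scale +x, then rising.

>>> servo_tool(motion=[[[0, -0.01, 0], 0, 1], [[0, -0.015, 0], 0, 1], [[0, -0.02, 0], 0, 1], [[0, -0.025, 0], 0, 1], [[0, -0.025, 0], 0, 1], [[0, -0.03, 0], 0, 1], [[0, -0.03, 0], 0, 1], [[0, -0.03, 0], 0, 1], [[0, -0.03, 0], 0, 1], [[0, 0, 0], 0, 1]])

```text
time_s: 32.05
tcp_pos: [0.5388, 0.2816, 0.21]
tool_rot: [-2.309, -2.13, 0.001]
contact_force: [0.4, -0.2, -1.8]
opening: 0.0131
grasp_force: 59.1
```

```bash
python3 - <<'E'
from h import *
units([.488,-.107,.279],4.2)
for n in('scene','top'):
    s=snap(n);P=cloud(s)
    def bx(x0,x1,y0,y1,z0,z1):
        q=P[(P[...,2]>z0)&(P[...,2]<z1)&(P[...,0]>x0)&(P[...,0]<x1)&(P[...,1]>y0)&(P[...,1]<y1)];return q
    q=bx(.52,.67,.215,.34,.02,.058);print(n,'bin',len(q),cv2.minAreaRect(q[:,:2].astype(np.float32)) if len(q)>5 else '')
    q=bx(.57,.67,.215,.34,.068,.106);print('wire',len(q),cv2.minAreaRect(q[:,:2].astype(np.float32)) if len(q)>5 else '')
    q=bx(.50,.57,.23,.33,.06,.099);print('hook',len(q),np.median(q,0) if len(q) else '')
E
```

```text
t 32.05 tcp [0.5388 0.2816 0.21  ] yawx 85.4 F [ 0.37 -0.21 -1.79] open 0.0131 grip 59.1
shift units [-1.5656 -0.0781 -0.2755] turn 0.4511
scene bin 1179 ((0.5906538367271423, 0.2793745696544647), (0.07621313631534576, 0.104086734354496), 85.99835205078125)
wire 82 ((0.5913248062133789, 0.29073598980903625), (0.055977851152420044, 0.005056058522313833), 86.04353332519531)
hook 66 [0.53775034 0.28366486 0.07971292]
top bin 339 ((0.5908666849136353, 0.27774763107299805), (0.07432615011930466, 0.1011420413851738), 85.84859466552734)
wire 44 ((0.5903785228729248, 0.27242347598075867), (0.06310189515352249, 0.004147347528487444), 84.62735748291016)
hook 11 [0.52998575 0.28267213 0.08158702]
```

Unhooked cleanly; the bin sits at (0.591,0.2785), centred to within about 3 mm. Raising and going back towards the stand.

>>> servo_tool(motion=[[[0, 0, -0.02], 0, 1], [[0, 0, -0.04], 0, 1], [[0, 0, -0.05], 0, 1], [[0, 0, -0.05], 0, 1], [[0, 0, -0.05], 0, 1], [[0, 0, -0.04], 0, 1], [[0, 0, -0.026], 0, 1], [[-0.03, -0.02, 0], 0, 1], [[-0.05, -0.03, 0], 0, 1], [[-0.07, -0.03, 0], 0, 1]])

```text
time_s: 32.98
tcp_pos: [0.5171, 0.2455, 0.278]
tool_rot: [-2.308, -2.13, 0.001]
contact_force: [0.5, -1.2, -1.7]
opening: 0.0129
grasp_force: 59.1
```

>>> servo_tool(motion=[[[-0.09, -0.03, 0], 0, 1], [[-0.1, -0.018, 0], 0, 1], [[-0.1, 0, 0], 0, 1], [[-0.1, 0, 0], 0, 1], [[-0.1, 0, 0], 0, 1], [[-0.1, 0, 0], 0, 1], [[-0.09, 0, 0], 0, 1], [[-0.06, 0, 0], 0, 1], [[-0.04, 0, 0], 0, 1], [[-0.01, 0, 0], 0.02, 1]])

```text
time_s: 33.82
tcp_pos: [0.489, 0.048, 0.2784]
tool_rot: [-2.378, -2.053, 0.001]
contact_force: [0.2, 0.6, -1.7]
opening: 0.0131
grasp_force: 59.0
```

>>> servo_tool(motion=[[[0, 0, 0], 0.036, 1], [[0, 0, 0], 0.036, 1], [[0, 0, 0], 0.036, 1], [[0, 0, 0], 0.036, 1], [[0, 0, 0], 0.036, 1], [[0, 0, 0], 0.036, 1], [[0, 0, 0], 0.036, 1], [[0, 0, 0], 0.036, 1], [[0, 0, 0], 0.036, 1], [[0, 0, 0], 0.036, 1]])

```text
time_s: 34.65
tcp_pos: [0.4891, 0.0499, 0.2783]
tool_rot: [-3.108, -0.455, 0.001]
contact_force: [0.1, 0.5, -2.7]
opening: 0.0128
grasp_force: 59.0
```

>>> servo_tool(motion=[[[0, 0, 0], 0.036, 1], [[0, 0, 0], 0.035, 1], [[0, 0, 0], 0, 1], [[0, 0, 0], 0, 1], [[0, 0, 0], 0, 1]])

```text
time_s: 35.07
tcp_pos: [0.4894, 0.0498, 0.2786]
tool_rot: [3.139, 0.119, -0.001]
contact_force: [-0.3, 0.1, -2.7]
opening: 0.0129
grasp_force: 59.0
```

```bash
python3 - <<'E'
from h import *
units([.4883,-.107,.279],4.2)
for n in('scene',):
    s=snap(n);P=cloud(s)
    q=P[(P[...,2]>.15)&(P[...,2]<.25)&(P[...,0]>.42)&(P[...,0]<.56)&(P[...,1]>-.03)&(P[...,1]<.12)];print(q.min(0),q.max(0))
    q=P[(P[...,2]>.255)&(P[...,2]<.285)&(P[...,0]>.42)&(P[...,0]<.56)&(P[...,1]>-.03)&(P[...,1]<.12)];print('bar',cv2.minAreaRect(q[:,:2].astype(np.float32)))
E
```

```text
t 35.07 tcp [0.4894 0.0498 0.2786] yawx 4.33 F [-0.31  0.09 -2.7 ] open 0.0129 grip 59.0
shift units [-0.0518  0.6251 -0.0017] turn 0.0007
[0.47089883 0.03329351 0.15068246] [0.5074558  0.06634841 0.24715384]
bar ((0.4882432222366333, 0.054024837911129), (0.08990386873483658, 0.03457808122038841), 16.53132438659668)
```

>>> servo_tool(motion=[[[-0.025, 0.03, 0], 0, 1], [[-0.0245, 0.06, 0], 0, 1], [[0, 0.09, 0], 0, 1], [[0, 0.09, 0], 0, 1], [[0, 0.09, 0], 0, 1], [[0, 0.09, 0], 0, 1], [[0, 0.07, 0], 0, 1], [[0, 0.05, 0], 0, 1], [[0, 0.037, 0], 0, 1], [[0, 0.02, 0], 0, 1]])

```text
time_s: 35.95
tcp_pos: [0.4885, -0.1086, 0.2787]
tool_rot: [3.139, 0.113, -0.0]
contact_force: [-0.0, 0.5, -2.0]
opening: 0.0128
grasp_force: 59.1
```

>>> servo_tool(motion=[[[0, 0, 0], 0, 1], [[0, 0, 0.03], 0, 1], [[0, 0, 0.04], 0, 1], [[0, 0, 0.04], 0, 1], [[0, 0, 0.04], 0, 1], [[0, 0, 0.04], 0, 1], [[0, 0, 0.03], 0, 1], [[0, 0, 0.03], 0, 1], [[0, 0, 0.03], 0, 1], [[0, 0, 0.03], 0, 1]])

```text
time_s: 36.78
tcp_pos: [0.4888, -0.1075, 0.2006]
tool_rot: [3.139, 0.114, 0.0]
contact_force: [-0.1, 0.8, -1.6]
opening: 0.0128
grasp_force: 59.1
```

```bash
python3 - <<'E'
from h import *
units([.4889,-.1074,.174],4.2)
s=snap('scene');save(s['image'],'j.png');P=cloud(s)
q=P[(P[...,2]>.14)&(P[...,2]<.21)&(P[...,0]>.42)&(P[...,0]<.455)&(P[...,1]>-.16)&(P[...,1]<-.06)];print('end -x',np.round(np.median(q,0),4),q.min(0),q.max(0))
q=P[(P[...,2]>.09)&(P[...,2]<.14)&(P[...,0]>.45)&(P[...,0]<.53)&(P[...,1]>-.16)&(P[...,1]<-.06)];print('housing',q.min(0),q.max(0))
E
```

```text
t 36.78 tcp [ 0.4888 -0.1075  0.2006] yawx 4.17 F [-0.11  0.8  -1.62] open 0.0128 grip 59.1
shift units [ 0.0003 -0.0005  0.1065] turn -0.0002
end -x [ 0.451  -0.1059  0.1679] [ 0.44239918 -0.13191061  0.14006317] [ 0.45498688 -0.08748668  0.20081325]
housing [ 0.45008617 -0.11657984  0.0902058 ] [ 0.5298606  -0.09007614  0.13986748]
```

>>> servo_tool(motion=[[[0, 0, 0.015], 0, 1], [[0, 0, 0.015], 0, 1], [[0, 0, 0.015], 0, 1], [[0, 0, 0.015], 0, 1], [[0, 0, 0.012], 0, 1], [[0, 0, 0.01], 0, 1], [[0, 0, 0.008], 0, 1], [[0, 0, 0.006], 0, 1], [[0, 0, 0.004], 0, 1], [[0, 0, 0], 0, 1]])

```text
time_s: 37.67
tcp_pos: [0.4887, -0.1075, 0.1761]
tool_rot: [3.14, 0.114, -0.0]
contact_force: [0.5, -0.6, -1.3]
opening: 0.0132
grasp_force: 59.1
```

>>> servo_tool(motion=[[[0, 0, 0.004], 0, 1], [[0, 0, 0.002], 0, 1], [[0, 0, 0], 0, 1], [[0, 0, 0], 0, 1]])

```text
time_s: 38.0
tcp_pos: [0.4888, -0.1075, 0.1749]
tool_rot: [3.139, 0.114, 0.0]
contact_force: [-0.5, 0.3, -2.6]
opening: 0.0135
grasp_force: 59.1
```

>>> servo_tool(motion=[[[0, 0, 0.002], 0, 1], [[0, 0, 0.002], 0, 1], [[0, 0, 0.002], 0, 1], [[0, 0, 0], 0, 1], [[0, 0, 0], 0, 1]])

```text
time_s: 38.42
tcp_pos: [0.4887, -0.1075, 0.1733]
tool_rot: [3.139, 0.114, 0.0]
contact_force: [0.5, 0.6, -1.8]
opening: 0.0131
grasp_force: 59.2
```

>>> servo_tool(motion=[[[0, 0, 0.002], 0, 1], [[0, 0, 0.002], 0, 1], [[0, 0, 0], 0, 1], [[0, 0, 0], 0, 1]])

```text
time_s: 38.75
tcp_pos: [0.4888, -0.1075, 0.1732]
tool_rot: [3.139, 0.114, 0.001]
contact_force: [-2.4, 0.4, 5.3]
opening: 0.0129
grasp_force: 60.2
```

Seated (force +5.3 N at TCP z 0.1732, the same as at the original grip). Releasing and rising.

>>> servo_tool(motion=[[[0, 0, 0], 0, 0.6], [[0, 0, 0], 0, 0.4], [[0, 0, 0], 0, 0], [[0, 0, 0], 0, -0.5], [[0, 0, 0], 0, -1], [[0, 0, 0], 0, -1], [[0, 0, 0], 0, -1], [[0, 0, 0], 0, -1], [[0, 0, 0], 0, -1], [[0, 0, 0], 0, -1]])

```text
time_s: 39.58
tcp_pos: [0.4887, -0.1075, 0.1723]
tool_rot: [3.139, 0.114, 0.0]
contact_force: [-0.1, 0.2, 0.4]
opening: 0.0858
grasp_force: 0.0
```

>>> servo_tool(motion=[[[0, 0, -0.02], 0, -1], [[0, 0, -0.05], 0, -1], [[0, 0, -0.08], 0, -1], [[0, 0, -0.1], 0, -1], [[0, 0, -0.1], 0, -1], [[0, 0, -0.08], 0, -1], [[-0.05, 0, -0.05], 0, -1], [[-0.1, 0.05, 0], 0, -1], [[-0.1, 0.1, 0], 0, -1], [[-0.1, 0.1, 0], 0, -1]])

```text
time_s: 40.42
tcp_pos: [0.4054, -0.1763, 0.2932]
tool_rot: [3.138, 0.118, 0.002]
contact_force: [-0.4, -0.4, 0.0]
opening: 0.0856
grasp_force: 0.0
```

>>> servo_tool(motion=[[[-0.1, 0.1, 0], 0, -1], [[-0.05, 0.1, 0], 0, -1], [[0, 0.1, 0], 0, -1], [[0, 0.1, 0], 0, -1], [[0, 0.05, 0], 0, -1], [[0, 0, 0], 0, -1], [[0, 0, 0], 0, -1], [[0, 0, 0], 0, -1]])

```text
time_s: 41.08
tcp_pos: [0.3767, -0.2901, 0.2923]
tool_rot: [-3.139, -0.115, 0.001]
contact_force: [1.2, 0.3, 0.2]
opening: 0.0853
grasp_force: 0.0
```

```bash
python3 - <<'E'
from h import *
units([.3,-.4,.3],4.2)
S0={n:dict(np.load(n+'0.npz')) for n in('scene','top')}
for n in('scene','top'):
    s=snap(n);P=cloud(s)
    k=lambda P,x0,x1,y0,y1,z0,z1:P[(P[...,2]>z0)&(P[...,2]<z1)&(P[...,0]>x0)&(P[...,0]<x1)&(P[...,1]>y0)&(P[...,1]<y1)]
    for nm,b in(('bar',(.42,.56,-.18,-.04,.158,.172)),('housing',(.45,.52,-.18,-.04,.08,.135)),):
        print(n,nm,[(len(q),np.round(np.median(q,0),4)) for q in(k(cloud(S0[n]),*b),k(P,*b))])
    q=k(P,.52,.67,.215,.34,.02,.058);print('bin',cv2.minAreaRect(q[:,:2].astype(np.float32)))
    q=k(P,.52,.67,.2,.36,.085,.105);print('bail',np.median(q,0))
    # changed regions vs start
    d=cv2.absdiff(s['image'],S0[n]['image']).max(-1);d=cv2.morphologyEx((d>45).astype(np.uint8),cv2.MORPH_OPEN,np.ones((3,3),np.uint8))
    num,_,st,c=cv2.connectedComponentsWithStats(d);print([list(map(int,x)) for x in st[1:] if x[4]>15])
E
```

```text
t 41.08 tcp [ 0.3767 -0.2901  0.2923] yawx 4.2 F [1.23 0.28 0.21] open 0.0853 grip 0.0
shift units [-0.338   0.4159 -0.0311] turn -0.0
scene bar [(341, array([ 0.4864, -0.1026,  0.1679])), (338, array([ 0.4874, -0.1029,  0.1679]))]
scene housing [(452, array([ 0.4806, -0.1005,  0.1088])), (461, array([ 0.4807, -0.1008,  0.1081]))]
bin ((0.5903977751731873, 0.27891477942466736), (0.07695570588111877, 0.10420563071966171), 85.2679672241211)
bail [0.59109507 0.29156525 0.09012019]
[[478, 0, 52, 89, 2360], [477, 0, 89, 299, 9160], [608, 0, 32, 83, 1317], [610, 16, 8, 18, 58], [563, 33, 14, 9, 102], [584, 92, 35, 79, 1196], [543, 112, 13, 9, 101], [539, 169, 4, 6, 21], [542, 178, 83, 121, 3293], [474, 180, 15, 60, 244], [627, 209, 13, 41, 234], [335, 227, 12, 10, 64], [349, 234, 7, 5, 27], [334, 239, 5, 5, 21], [355, 238, 10, 11, 63], [550, 238, 4, 6, 18], [358, 243, 16, 15, 100], [601, 244, 27, 22, 364], [542, 250, 7, 11, 39], [636, 256, 4, 5, 18], [208, 261, 59, 44, 1706], [601, 267, 5, 4, 20], [589, 271, 7, 9, 48], [595, 282, 6, 7, 31], [514, 295, 22, 6, 95], [522, 305, 35, 16, 322], [362, 338, 19, 13, 102], [484, 349, 77, 37, 1612], [555, 360, 30, 14, 173], [635, 377, 5, 6, 24]]
top bar [(219, array([ 0.4911, -0.1044,  0.17  ])), (223, array([ 0.4863, -0.1044,  0.1703]))]
top housing [(92, array([ 0.4826, -0.0974,  0.1057])), (94, array([ 0.484 , -0.0976,  0.1079]))]
bin ((0.5906529426574707, 0.27801018953323364), (0.0756751224398613, 0.10072498023509979), 84.79622650146484)
bail [0.59160528 0.28831657 0.09212828]
[[225, 158, 36, 42, 1199], [314, 202, 25, 29, 428], [489, 250, 91, 52, 2215], [600, 286, 40, 42, 1004], [305, 340, 186, 60, 6778], [240, 348, 58, 52, 1741], [614, 359, 26, 26, 398], [513, 396, 6, 4, 20]]
```

Everything is back in place: the scale hangs as at the start, the bin is on the round pad, and the bystanders show no change.

```bash
python3 -c "
from cell import close_job
print(close_job())"
```

```text
the job is handed in; nothing more can be done
None
```

The bin weighs about 380 g (under 400 g), so I set it on the round pad about 3 mm off centre, hung the scale back in its stand and handed the job in after about 41 s; I lifted it a second time because the first reading came out too close to 400 g to call.

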